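# Lift the hot kiln lid with the hook lifter

## Robot

A 7-joint arm with a two-finger parallel gripper is mounted at the origin on the work surface. World frame = base frame: x ahead of the robot, y to its left, z up, the work surface at z = 0. Lengths are in m, angles in rad, forces in N, time in s.
With the tool pointing down it reaches from about 0.4 to 0.85 m from the base axis. Payload 6.9 kg.
Tool frame: the origin (TCP) lies midway between the tips of the shut fingers; the grasp point (between the pads) lies 19 mm behind it; y points along the fingers, z is the direction in which the jaws open and shut, and the axes are right-handed (so a half turn about y gives the same grasp; the last joint's range is limited). The gripper opens to 85 mm and grips with 20 to 120 N. Pads are 22 mm wide; open, the fingers measure 114 mm over their backs; the gripper's body (76 mm by 85 mm) begins 54 mm behind the grasp point. The pads swing forward as they close: fully open they stand 13 mm farther back than shut.
Start: joints at [1.444, 0.507, -0.238, 1.5, 0.126, 1.149, -0.155], TCP at [0.144, -0.608, 0.231] pointing down, gripper open.
Joint ranges: [-3.08, 3.08], [-0.24, 2.05], [-1.43, 1.35], [0, 2.5], [-1.52, 4.66], [0.17, 1.96], [-2.89, 2.89]. Speed limits (rad/s): [2.39, 2.39, 3.14, 3.14, 3.14, 3.14, 3.14].

## Interface

Orientations are given as a 3x3 rotation matrix whose columns are the frame's x, y, z axes.
In Python, from rig import arm gives the robot as it stands.
- The arm moves only by the tool drive_tool, never from a script. Its arguments are lists of equal length, an entry for each row: "offset": the shift along the tool's x, y, z in cm, a list of three; "rotation": the turn, a rotation vector about the tool's x, y, z in degrees, a list of three. In form: {"offset": [[tx, ty, tz], ...], "rotation": [[rx, ry, rz], ...]}. A call has exactly 10 rows; each row shifts and turns the commanded pose from where the row before left it, along the tool's axes as they then stand; what a row does not reach is not made up. A row lasts 1/12 s, in which the tool goes at most 41.7 mm and 7.16 degrees, less where a joint would pass 70% of its speed; a pose out of reach is approached as far as the arm can. A call is refused whole if a number of a shift passes 4.17 or a number of a turn 7.16, either way. A call with a gripper value outside its range is refused whole. "jaw" is the gripper command: -1 is fully open, 1 is shut, values between are in proportion, set as the call begins (left out, the last holds). The fingers move at their own pace and stop on an object; "newtons" is the grip in N (left out, the last holds). Time passes only in rows, so rows that do not move let the fingers close, or fill a call up. It gives the time, the measured TCP pose, the force and the opening at its end, in the units of the state.
- arm.sense(): the state, without advancing time (a new reading comes with each control period).
- arm.read_camera(name): name is "scene" or "top"; returns a dict with "pixels" (400x640x3 uint8, red, green, blue), "mtx" (3x3 intrinsics, pixels), "rvec" (rotation vector, rad) and "tvec" (3), from world to camera coordinates, as OpenCV has them. Camera axes: x right, y down, z forward; pixel columns grow to the right and rows downward; lengths in m; the calibration is good to about 2 mm. A picture is of the moment at which its call begins. There is no depth.
- arm.sign_off(): hands the job in, once; it reports no verdict.
Trained networks look in a picture, given as the dict that the camera call returned (one of the last four; its "shot" number tells which), for a name from the list of things; names that differ only in an ending like _2 or _b are one class to them, and where a whole thing is asked for, a point or a joint stands for the part that bears it (a point fixed in the world has none). Each returns a list of dicts, best first, with "conf" (0 to 1); they miss things now and then, are a little off and sometimes report something else, mostly with a low value. They report only what shows in the picture. A call takes as long as a camera call.
- arm.outline_of(picture, name): "mask" (400x640 bool, what is visible of it) and "xy" ([column, row] as shares, 0 to 1, of the picture: columns of its width, rows of its height, amid what is visible of it).
- arm.mark_of(picture, name): "xy" ([column, row] as shares, 0 to 1, of the picture: columns of its width, rows of its height: a listed point, or the origin of a listed thing).
The state is a dict: "time": time; "qpos": joint angles; "dq": joint speeds; "effort": joint torques, N m; "tcp_pos": TCP position; "ee_rot": TCP orientation; "contact_force": force on the tool from outside, world axes, zero at the start; "wrist_torque": the same for the moment, N m; "finger_gap": finger opening in m.
Only numpy, scipy, OpenCV 4.12 (cv2) and the standard library are available. Lean on these libraries where they do the work, as an engineer would, in place of code of your own. Each camera call takes 0.05 s, during which the arm holds its last target.

## Task

The bench kiln's lid is hot, so do not touch it with the gripper: take the hook lifter from its stand, lift the lid off by its loop handle and set it down gently, flat and well on the kiln shelf. Feel along the loop for the lid's point of balance before it leaves the kiln, because the lid must stay close to level all the time and must not be forced with the hook. Then hang the lifter back in its stand and leave the other things on the bench alone.

Things in the scene. Friction and masses are not known exactly. Their poses are not given: they have to be found in the camera images.
- kiln: round top-loading bench kiln, grey sheet jacket, 220 mm across and 120 mm tall, small grey control box on its -x side. Fixed. Origin: centre of its underside on the bench, z up. Round mouth, 128 mm across, in the middle of the flat brick top
- kiln_mouth (a point): centre of the kiln's mouth, in the plane of its flat top, 120 mm above the bench
- lid: loose kiln lid, about 0.6 kg: off-white fibre disc 170 mm across, 18 mm thick, thin steel band; the plug below it, tapering from 116 to 106 mm across, 12 mm deep, sits in the kiln's mouth with 6 mm of play all round. Origin: centre of the disc's underside (top of the plug); z up, y along the loop handle on top. Hooked off its balance point it tips, heavy side low, 1 degree per 0.65 mm once it hangs free
- lid_loop (a point): middle of the underside of the lid's loop handle, 54 mm above the lid's origin (36 mm above the disc), axes as the lid's. Fixed steel bar, 8 mm round, straight and level along y for 58 mm to either side, then down to feet at y = -71 and +71 mm. The hook does not slide along it by itself
- lid_vent (a point): centre of the disc's top face, under the loop. A heavy iron vent plate, 66 (x) x 50 (y) mm, top 12 mm above this point, lies here between guides no taller than it, stiff, left anywhere up to 39 mm to either side along y: so the lid's balance point lies up to 21 mm from the loop's middle along y (x: at 0). Take up the weight 3 to 5 mm; if the lid tips, let it down, move the hook towards the side that stayed low, and try again
- lid_rest: kiln shelf for putting the hot lid on: square brown refractory slab 200 x 200 mm, 18 mm thick, on four short props, top face 40 mm above the bench. Fixed. Origin: centre of its footprint on the bench, z up, x and y along its sides
- rest_top (a point): centre of the kiln shelf's top face; the lid standing there on its plug has its origin 12 mm above this point
- stand: lifter stand: dark base plate 120 x 100 mm, a post at its +x end and a steel top plate 6 mm thick whose top is 118 mm above the bench. Fixed. Origin: on the bench below the slot's hanging place. A slot 22 mm wide runs along the stand's x through the plate, from its open end at x = -40 mm to x = +34 mm
- stand_slot (a point): hanging place: on the slot's centre line, at the top of the slotted plate, axes as the stand's
- lifter: loose lid lifter, 0.16 kg, hanging upright in the stand's slot by its collar. Origin: the seat of its hook, where the loop's bar lies; z up the shaft, x towards the hook's open mouth (in the stand nearly along the stand's +x). Steel collar 44 mm across, 5 mm thick, underside 68 mm above the origin, rests on the slotted plate; below it a 7 mm rod, on the axis down to 46 mm, leads to the hook
- lifter_hook (a point): seat of the hook, the bottom of a shallow V (same point as the lifter's origin). The hook is flat, 7 mm thick in y, so it passes straight up and down through the slot. The back of its mouth is at x = -11 mm (outside -19 mm), its point ends at x = +16 mm, 8 mm above the seat; its lowest part is 7 mm below the seat
- lifter_grip (a point): 110 mm above the lifter's origin on its axis, axes as the lifter's: inside the square wooden grip, 24 x 24 mm with sides along x and y, which reaches from 37 mm below to 29 mm above this point
- coin_tray: bystander: grey sorting tray with coins, 120 x 90 x 22 mm. Origin: centre of its underside
- crucible: bystander: empty white ceramic crucible, 60 mm across and 60 mm tall. Origin: centre of its underside
- coin_stack: bystander: stack of coins, 26 mm across and 23 mm tall. Origin: centre of its underside

How it is judged:
On the way, in this order (a step that is already met when the one before it is completed fails the run):
1. the lifter is held in the gripper and lifted out of its stand (contact force between the fingers and lifter above 1 N and contact force between lifter and stand below 0.1 N and z of lifter in the frame of stand_slot above -0.058 m), for 0.1 s.
2. the lid hangs on the lifter clear of the kiln, at least 20 mm up (z of lid in the frame of kiln_mouth above 0.02 m and contact force between lid and kiln below 0.1 N and contact force between lifter and lid above 1.5 N), for 0.2 s.
3. the lid stands flat on the kiln shelf and the hook is off its loop (horizontal distance between lid and rest_top below 0.04 m and z of lid in the frame of rest_top below 0.016 m and angle between lid's own z axis and vertical below 0.04 rad and contact force between lifter and lid below 0.2 N), for 0.2 s.
At the end, for the whole second after the job is handed in: The lid stands at rest and flat (within 2 degrees) on the kiln shelf, its centre within 40 mm of the shelf's centre; the lifter hangs upright (within 6 degrees) and at rest by its collar in the stand's slot, within 30 mm of the hanging place, released (all of step 3 and linear speed of each of lid, lifter below 0.02 m/s and horizontal distance between lifter and stand_slot below 0.03 m and z of lifter in the frame of stand_slot between -0.072 and -0.063 m and angle between lifter's own z axis and vertical below 0.1 rad and contact force between the fingers and lifter below 0.1 N); the robot touches nothing.
It fails at once if the lid tilts more than 0.10 rad (6 degrees) (angle between lid's own z axis and vertical above 0.1 rad).
It fails at once if the gripper or arm touches the hot lid (contact force between any of the fingers, the arm and lid above 0.5 N).
It fails at once if the lifter and the lid press on each other with more than 15 N (contact force between lifter and lid above 15 N).
It fails at once if the lid is set down hard: more than 20 N between lid and shelf (contact force between lid and lid_rest above 20 N).
It fails at once if a bystander is moved more than 15 mm (distance of any of coin_tray, crucible, coin_stack from where it was at the start of the episode above 0.015 m).
It also fails if it takes over 72 s, if anything falls off the work surface, if the arm or the gripper's body presses on something with over 40 N, if the wrist force passes 120 N, or if a joint passes its speed limit or range.

## Working session

There is one attempt and no reset: what is moved stays moved. The work goes in short steps, Python scripts to look and compute and a tool call to move; the robot and the scene stay as the last step left them, time stands still between calls to the robot, and variables do not carry over. Pictures are saved under pics/ and viewed, and the job is handed in when it is done.

Besides the shell and the picture viewer there is one more tool, called after "Call:" by a JSON object that holds its "name" and its "arguments", one argument or row to a line. drive_tool: Moves the arm, as the interface text tells. Its arguments: {"type":"object","properties":{"offset":{"type":"array","items":{"type":"array","items":{"type":"number"}}},"rotation":{"type":"array","items":{"type":"array","items":{"type":"number"}}},"jaw":{"type":"number"},"newtons":{"type":"number"}},"required":["offset","rotation"]}

```bash
ls; mkdir -p pics; cat > h.py <<'E'
import numpy as np, cv2
from rig import arm
def cam(n):
    p=arm.read_camera(n); return p
def save(p,f): cv2.imwrite('pics/'+f, p['pixels'][:,:,::-1])
def ray(p,uv):
    R,_=cv2.Rodrigues(np.array(p['rvec'],float)); t=np.array(p['tvec'],float).ravel()
    d=R.T@np.linalg.inv(np.array(p['mtx']))@np.array([uv[0],uv[1],1.]); c=-R.T@t
    return c,d/np.linalg.norm(d)
def atz(p,uv,z):
    c,d=ray(p,uv); return c+d*(z-c[2])/d[2]
def tri(ps,uvs):
    A=np.zeros((3,3));b=np.zeros(3)
    for p,u in zip(ps,uvs):
        c,d=ray(p,u);M=np.eye(3)-np.outer(d,d);A+=M;b+=M@c
    return np.linalg.solve(A,b)
def proj(p,X):
    return cv2.projectPoints(np.array(X,float).reshape(-1,3),np.array(p['rvec'],float),np.array(p['tvec'],float),np.array(p['mtx'],float),None)[0].reshape(-1,2)
def px(xy): return np.array(xy)*[640,400]
E
python3 - <<'E'
from h import *
np.set_printoptions(precision=4,suppress=True)
s=arm.sense(); print(s)
a=cam('scene');b=cam('top');save(a,'s0.png');save(b,'t0.png')
for n,z in [('kiln_mouth',.12),('lid_loop',.174),('lid_vent',.138),('lid',.12),('lid_rest',0),('rest_top',.04),('stand',0),('stand_slot',.118),('lifter',.05),('lifter_hook',.05),('lifter_grip',.16),('kiln',0),('coin_tray',0),('crucible',0),('coin_stack',0)]:
    r=[arm.mark_of(p,n) for p in (a,b)]
    for p,q in zip('st',r):
        P=a if p=='s' else b
        for e in q[:2]: print(n,p,round(e['conf'],2),px(e['xy']).round(1),atz(P,px(e['xy']),z))
    if r[0] and r[1]: print('   tri',tri((a,b),[px(q[0]['xy']) for q in r]))
for P in(a,b): c,d=ray(P,(320,200)); print(c,d)
E
```

```text
pics
{'time': 0.0, 'qpos': array([ 1.4445,  0.5083, -0.2375,  1.5011,  0.1257,  1.1489, -0.1548]), 'dq': array([-0.0001,  0.0006,  0.0003,  0.0012,  0.    ,  0.0001, -0.0007]), 'effort': array([  0.0001, -62.0595,  -2.1858, -24.9648,   0.0129,   0.012 ,
        -0.    ]), 'tcp_pos': array([ 0.1434, -0.6078,  0.2304]), 'ee_rot': array([[-0.9732, -0.0005,  0.2298],
       [-0.2298,  0.0017, -0.9732],
       [ 0.0001, -1.    , -0.0018]]), 'contact_force': array([ 0.517 ,  0.1779, -1.0353]), 'wrist_torque': array([ 0.0314, -0.0075,  0.0174]), 'finger_gap': 0.08561017917872166}
lid_loop s 0.62 [342.9 153.1] [0.5451 0.0688 0.174 ]
lid_loop t 0.84 [277.8 194.9] [0.5372 0.0778 0.174 ]
   tri [0.5395 0.0796 0.1644]
lid_vent s 0.85 [342.6 162.1] [0.542  0.0755 0.138 ]
lid_vent t 0.58 [282.1 192. ] [0.5509 0.0699 0.138 ]
   tri [0.5477 0.0677 0.1462]
lid s 0.62 [345.7 166.9] [0.5495 0.0806 0.12  ]
lid t 0.74 [280.9 195.1] [0.5446 0.0759 0.12  ]
   tri [0.5474 0.0776 0.1206]
lid_rest s 0.51 [340.3 195.5] [0.5326 0.0871 0.    ]
lid_rest t 0.72 [362.1 180.4] [ 0.6032 -0.1781  0.    ]
   tri [ 0.59
[... 726 characters left out ...]
 ]
lifter_grip t 0.68 [203.8 233.8] [0.4344 0.2921 0.16  ]
lifter_grip t 0.56 [417.1 186.2] [ 0.5519 -0.3174  0.16  ]
   tri [0.4364 0.2886 0.1759]
kiln s 0.66 [342.4 201.4] [0.5484 0.067  0.    ]
coin_tray t 0.63 [434.2 230.2] [ 0.433  -0.4021  0.    ]
crucible s 0.92 [400.  174.8] [0.6622 0.2524 0.    ]
crucible t 0.7 [232.3 169.1] [0.6558 0.2528 0.    ]
   tri [ 0.6591  0.2552 -0.0042]
coin_stack s 0.7 [316.6 262.4] [ 0.5795 -0.1619  0.    ]
coin_stack s 0.59 [278.  322.1] [ 0.5759 -0.3459  0.    ]
coin_stack t 0.5 [417.9 185.6] [ 0.58   -0.3594  0.    ]
   tri [ 0.5958 -0.2949  0.1626]
[ 0.8723 -0.7003  0.8122] [-0.3303  0.6378 -0.6958]
[ 0.3807 -0.0612  1.2067] [ 0.1328  0.0194 -0.991 ]
```

```bash
python3 - <<'E'
import cv2
a=cv2.imread('pics/s0.png');b=cv2.imread('pics/t0.png')
cv2.imwrite('pics/s0c.png',cv2.resize(a[60:300,230:450],None,fx=2.5*.98,fy=2.5*.98,interpolation=cv2.INTER_CUBIC))
cv2.imwrite('pics/t0c.png',cv2.resize(b[130:290,160:460],None,fx=2.6,fy=2.6,interpolation=cv2.INTER_CUBIC))
E
```

```text
(no output)
```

View pics/s0c.png

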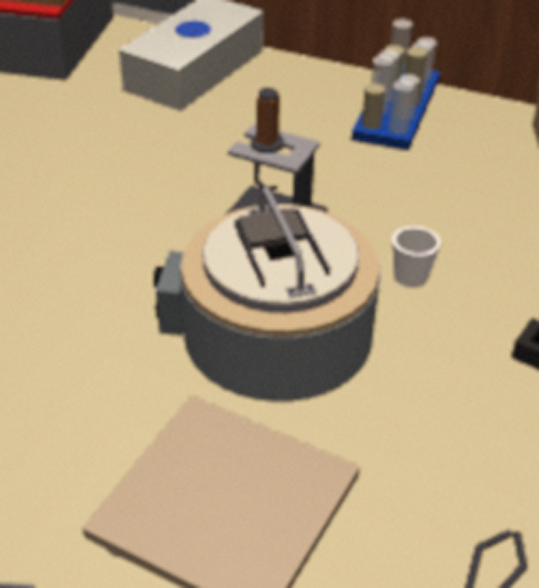

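View pics/t0c.png

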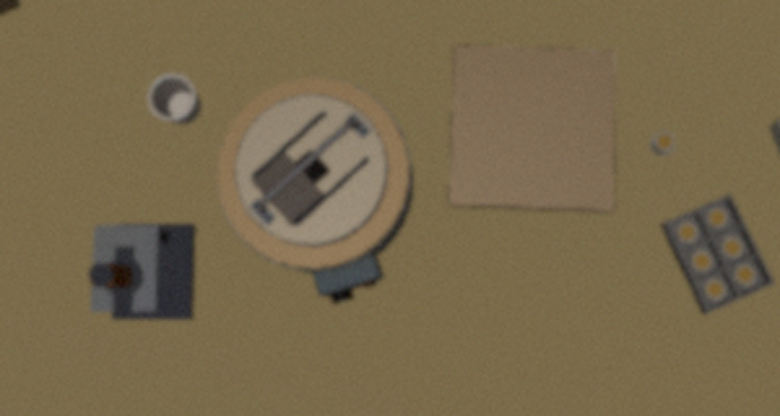

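View pics/s0.png

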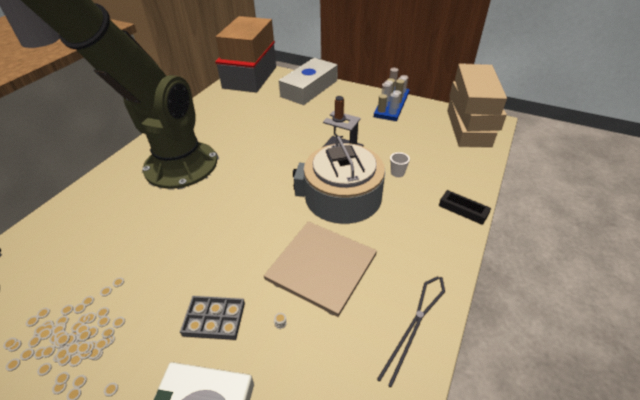

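```bash
python3 - <<'E'
import cv2,numpy as np
a=cv2.imread('pics/s0.png');b=cv2.imread('pics/t0.png')
A=cv2.resize(a[85:165,300:380],None,fx=7,fy=7,interpolation=cv2.INTER_CUBIC)
B=cv2.resize(b[210:260,185:245],None,fx=11,fy=11,interpolation=cv2.INTER_CUBIC)
cv2.imwrite('pics/s0d.png',A);cv2.imwrite('pics/t0d.png',cv2.convertScaleAbs(B,alpha=1.7))
B=cv2.resize(b[155:245,235:325],None,fx=6.5,fy=6.5,interpolation=cv2.INTER_CUBIC)
cv2.imwrite('pics/t0e.png',cv2.convertScaleAbs(B,alpha=1.5))
E
```

```text
(no output)
```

View pics/s0d.png

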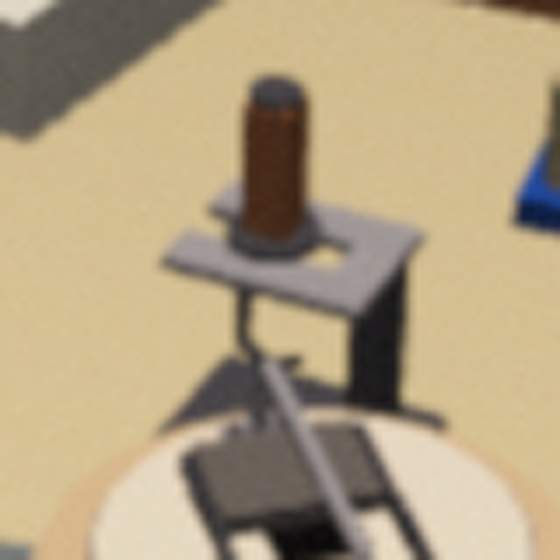

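View pics/t0d.png

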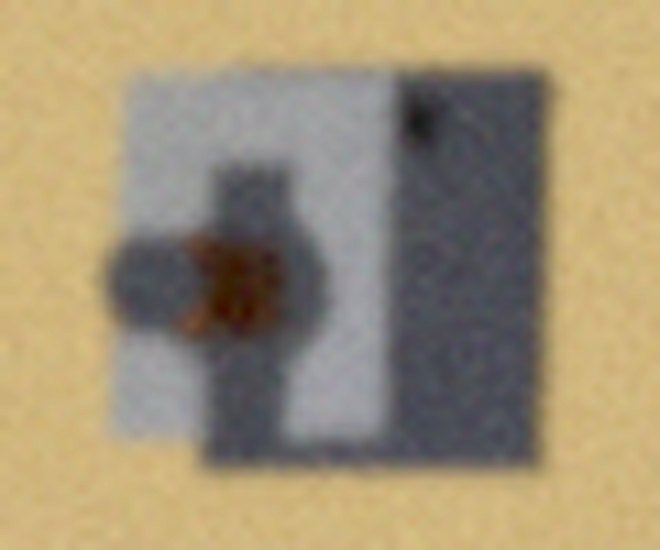

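View pics/t0e.png

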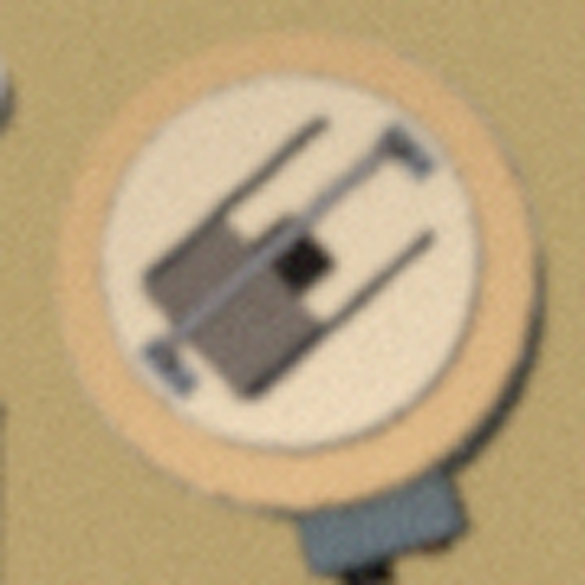

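```bash
python3 - <<'E'
from h import *
np.set_printoptions(precision=4,suppress=True)
b=cam('top');a=cam('scene')
def c(x,y,s,o): return ((x+.5)/s-.5+o[0],(y+.5)/s-.5+o[1])
for n,x,y,z in [('TL',128,72,.118),('TR',395,72,.118),('BR',385,440,.118),('BL',112,438,.118),('slotTL',213,165,.118),('slotTR',290,165,.118),('slotBL',207,435,.118),('slotBR',285,435,.118),('griptop',155,283,.189),('collar',265,285,.123)]:
    print(n,atz(b,c(x,y,11,(185,210)),z))
for n,x,y,z in [('disc L',102,262,.138),('disc R',480,260,.138),('disc T',290,72,.138),('disc B',290,448,.138),('bar1',172,345,.18),('bar2',395,145,.18),('pl L',145,278,.15),('pl T',228,224,.15),('pl R',325,320,.15),('pl B',248,397,.15),('kL',58,270,.12),('kR',540,270,.12),('kT',290,32,.12),('kB',300,515,.12)]:
    print(n,atz(b,c(x,y,6.5,(235,155)),z))
for n,x,y,z in [('TLback',205,210,.118),('L',165,262,.118),('R',425,235,.118),('B',350,315,.118),('gt',278,90,.189)]:
    print(n,atz(a,c(x,y,7,(300,85)),z))
for n in ('lid_rest','lid','lifter','stand','kiln'):
  for P,t in((a,'s'),(b,'t')):
    r=arm.outline_of(P,n)
    if r: m=r[0]['mask'];ys,xs=np.nonzero(m);print(n,t,round(r[0]['conf'],2),m.sum(),xs.min(),xs.max(),ys.min(),ys.max(),cv2.minAreaRect(np.c_[xs,ys].astype(np.float32)))
E
```

```text
TL [0.4897 0.3298 0.118 ]
TR [0.4875 0.257  0.118 ]
BR [0.3891 0.2589 0.118 ]
BL [0.3916 0.3324 0.118 ]
slotTL [0.4639 0.3062 0.118 ]
slotTR [0.4633 0.2853 0.118 ]
slotBL [0.3917 0.3068 0.118 ]
slotBR [0.3912 0.2858 0.118 ]
griptop [0.4292 0.2965 0.189 ]
collar [0.431  0.2901 0.123 ]
disc L [0.5453 0.1636 0.138 ]
disc R [ 0.5409 -0.0069  0.138 ]
disc T [0.63   0.0774 0.138 ]
disc B [0.459  0.0797 0.138 ]
bar1 [0.5018 0.1246 0.18  ]
bar2 [0.5862 0.0267 0.18  ]
pl L [0.5357 0.1419 0.15  ]
pl T [0.5588 0.1045 0.15  ]
pl R [0.5144 0.0618 0.15  ]
pl B [0.4812 0.0964 0.15  ]
kL [0.545  0.1877 0.12  ]
kR [ 0.5381 -0.0333  0.12  ]
kT [0.6531 0.0795 0.12  ]
kB [0.43   0.0779 0.12  ]
TLback [0.3928 0.3027 0.118 ]
L [0.395  0.2562 0.118 ]
R [0.4924 0.3255 0.118 ]
B [0.4869 0.2526 0.118 ]
gt [0.4291 0.3012 0.189 ]
lid_rest s 0.72 6121 263 375 222 316 ((318.8000183105469, 265.4000244140625), (91.23155975341797, 77.8151626586914), 26.56505012512207)
lid_rest t 0.72 216 194 214 229 243 ((204.7000274658203, 235.10003662109375), (19.230182647705078, 13.86362075805664), 26.56505012512207)
lid s 0.63 2216 313 375 139 187 ((343.69110107421875, 165.81089782714844), (61.053199768066406, 46.76888656616211), 20.85445785522461)
lifter s 0.87 315 332 345 96 137 ((338.5, 116.5), (41.0, 13.0), 90.0)
lifter t 0.52 234 194 214 229 243 ((204.0, 236.0), (14.0, 20.0), 90.0)
stand s 0.61 536 323 359 111 145 ((341.1751403808594, 127.8960952758789), (36.70083236694336, 33.20254135131836), 1.7899105548858643)
stand t 0.67 1232 195 234 215 253 ((214.5, 234.0), (38.0, 39.0), 90.0)
kiln s 0.86 3575 292 383 148 224 ((337.8040771484375, 186.29141235351562), (75.40846252441406, 91.14958190917969), 88.78113555908203)
kiln t 0.72 1933 244 318 160 245 ((282.7791748046875, 198.13858032226562), (79.6822738647461, 73.81898498535156), 33.11134338378906)
```

```bash
cat >> h.py <<'E'
from scipy.spatial.transform import Rotation as Ro
import json
def Rjaw(deg):
    a=np.radians(deg); z=np.array([np.cos(a),np.sin(a),0]); y=np.array([0,0,-1.]); return np.c_[np.cross(y,z),y,z]
def plan(wps,p=None,R=None,show=True):
    """wps: list of (pos,jawdeg,nrows)"""
    s=arm.sense()
    if p is None:p=np.array(s['tcp_pos'])
    if R is None:R=np.array(s['ee_rot'])
    O=[];W=[]
    for q,yaw,n in wps:
        q=np.array(q,float);Rt=Rjaw(yaw);p0=p.copy();R0=R.copy()
        rv=Ro.from_matrix(R0.T@Rt).as_rotvec()
        for i in range(1,n+1):
            off=np.round(R.T@(p0+(q-p0)*i/n-p)*100,2)
            Ri=R0@Ro.from_rotvec(rv*i/n).as_matrix()
            w=np.round(np.degrees(Ro.from_matrix(R.T@Ri).as_rotvec()),1)
            p=p+R@off/100; R=R@Ro.from_rotvec(np.radians(w)).as_matrix()
            O.append((off+0.).tolist());W.append((w+0.).tolist())
    for k in range(0,len(O),10):
        print(json.dumps(O[k:k+10]));print(json.dumps(W[k:k+10]))
    print(len(O),'max',np.abs(O).max(),np.abs(W).max(),'end',p)
    return p,R
def st():
    s=arm.sense();R=np.array(s['ee_rot'])
    print('t',round(s['time'],2),'p',np.round(s['tcp_pos'],4),'yaw',round(np.degrees(np.arctan2(R[1,2],R[0,2])),2),'down',np.round(R[:,1],4),'F',np.round(s['contact_force'],2),'M',np.round(s['wrist_torque'],3),'gap',round(s['finger_gap'],4))
E
python3 - <<'E'
from h import *
plan([((.42,-.33,.26),-42,10),((.5,.05,.26),-5,10),((.4295,.298,.26),-1.5,8)])
E
```

```text
[[-3.33, -0.29, -2.07], [-3.45, -0.28, -1.87], [-3.55, -0.29, -1.66], [-3.65, -0.29, -1.44], [-3.73, -0.29, -1.21], [-3.8, -0.28, -0.98], [-3.85, -0.29, -0.76], [-3.89, -0.29, -0.52], [-3.91, -0.28, -0.28], [-3.92, -0.29, -0.05]]
[[0.0, -3.5, 0.0], [0.0, -3.4, 0.0], [0.0, -3.5, 0.0], [0.0, -3.5, 0.0], [0.0, -3.5, 0.0], [0.0, -3.4, 0.0], [0.0, -3.5, 0.0], [0.0, -3.5, 0.0], [0.0, -3.4, 0.0], [0.0, -3.5, 0.0]]
[[-3.36, 0.0, -1.95], [-3.48, 0.0, -1.73], [-3.58, 0.0, -1.5], [-3.67, 0.0, -1.26], [-3.74, 0.0, -1.03], [-3.81, 0.0, -0.78], [-3.84, 0.0, -0.54], [-3.88, 0.0, -0.28], [-3.88, 0.0, -0.04], [-3.88, 0.0, 0.22]]
[[0.0, -3.7, 0.0], [0.0, -3.7, 0.0], [0.0, -3.7, 0.0], [0.0, -3.7, 0.0], [0.0, -3.7, 0.0], [0.0, -3.7, 0.0], [0.0, -3.7, 0.0], [0.0, -3.7, 0.0], [0.0, -3.7, 0.0], [0.0, -3.7, 0.0]]
[[-3.01, 0.0, -1.15], [-3.02, 0.0, -1.13], [-3.03, 0.0, -1.1], [-3.03, 0.0, -1.08], [-3.05, 0.0, -1.06], [-3.05, 0.0, -1.03], [-3.06, 0.0, -1.01], [-3.07, 0.0, -0.99]]
[[0.0, -0.4, 0.0], [0.0, -0.5, 0.0], [0.0, -0.4, 0.0], [0.0, -0.5, 0.0], [0.0, -0.4, 0.0], [0.0, -0.4, 0.0], [0.0, -0.5, 0.0], [0.0, -0.4, 0.0]]
28 max 3.92 3.7 end [0.42945716 0.29800292 0.26000702]
```

Call:
{"name": "drive_tool", "arguments": {
  "offset": [
    [-3.33,-0.29,-2.07],
    [-3.45,-0.28,-1.87],
    [-3.55,-0.29,-1.66],
    [-3.65,-0.29,-1.44],
    [-3.73,-0.29,-1.21],
    [-3.8,-0.28,-0.98],
    [-3.85,-0.29,-0.76],
    [-3.89,-0.29,-0.52],
    [-3.91,-0.28,-0.28],
    [-3.92,-0.29,-0.05]
  ],
  "rotation": [
    [0,-3.5,0],
    [0,-3.4,0],
    [0,-3.5,0],
    [0,-3.5,0],
    [0,-3.5,0],
    [0,-3.4,0],
    [0,-3.5,0],
    [0,-3.5,0],
    [0,-3.4,0],
    [0,-3.5,0]
  ],
  "jaw": -1
}}

```text
time: 3.03
tcp_pos: [0.421, -0.3285, 0.2604]
ee_rot: [[-0.667, 0.0, 0.745], [-0.745, -0.001, -0.667], [0.0, -1.0, 0.001]]
contact_force: [0.6, -1.1, -0.2]
finger_gap: 0.0848
```

Call:
{"name": "drive_tool", "arguments": {
  "offset": [
    [-3.36,0.0,-1.95],
    [-3.48,0.0,-1.73],
    [-3.58,0.0,-1.5],
    [-3.67,0.0,-1.26],
    [-3.74,0.0,-1.03],
    [-3.81,0.0,-0.78],
    [-3.84,0.0,-0.54],
    [-3.88,0.0,-0.28],
    [-3.88,0.0,-0.04],
    [-3.88,0.0,0.22]
  ],
  "rotation": [
    [0,-3.7,0],
    [0,-3.7,0],
    [0,-3.7,0],
    [0,-3.7,0],
    [0,-3.7,0],
    [0,-3.7,0],
    [0,-3.7,0],
    [0,-3.7,0],
    [0,-3.7,0],
    [0,-3.7,0]
  ]
}}

```text
time: 3.87
tcp_pos: [0.5002, 0.0518, 0.2603]
ee_rot: [[-0.085, 0.001, 0.996], [-0.996, -0.0, -0.085], [0.0, -1.0, 0.001]]
contact_force: [1.4, -0.7, 0.3]
finger_gap: 0.0853
```

Call:
{"name": "drive_tool", "arguments": {
  "offset": [
    [-3.01,0.0,-1.15],
    [-3.02,0.0,-1.13],
    [-3.03,0.0,-1.1],
    [-3.03,0.0,-1.08],
    [-3.05,0.0,-1.06],
    [-3.05,0.0,-1.03],
    [-3.06,0.0,-1.01],
    [-3.07,0.0,-0.99],
    [0,0,0],
    [0,0,0]
  ],
  "rotation": [
    [0.0,-0.4,0.0],
    [0.0,-0.5,0.0],
    [0.0,-0.4,0.0],
    [0.0,-0.5,0.0],
    [0.0,-0.4,0.0],
    [0.0,-0.4,0.0],
    [0.0,-0.5,0.0],
    [0.0,-0.4,0.0],
    [0,0,0],
    [0,0,0]
  ]
}}

```text
time: 4.7
tcp_pos: [0.4283, 0.3, 0.2602]
ee_rot: [[-0.022, -0.0, 1.0], [-1.0, 0.001, -0.022], [-0.001, -1.0, -0.0]]
contact_force: [-0.5, -1.0, -0.0]
finger_gap: 0.0851
```

```bash
python3 - <<'E'
from h import *
st();b=cam('top');a=cam('scene')
def Z(p,r,f,n):
    y0,y1,x0,x1=r;cv2.imwrite('pics/'+n,cv2.convertScaleAbs(cv2.resize(p['pixels'][y0:y1,x0:x1,::-1],None,fx=f,fy=f,interpolation=cv2.INTER_CUBIC),alpha=1.3))
Z(a,(60,160,290,390),6,'s1.png');Z(b,(180,280,170,270),6,'t1.png')
E
```

```text
t 4.7 p [0.4283 0.3    0.2602] yaw -1.27 down [-1.e-04  9.e-04 -1.e+00] F [-0.46 -1.04 -0.05] M [ 0.036 -0.014  0.002] gap 0.0851
```

View pics/s1.png

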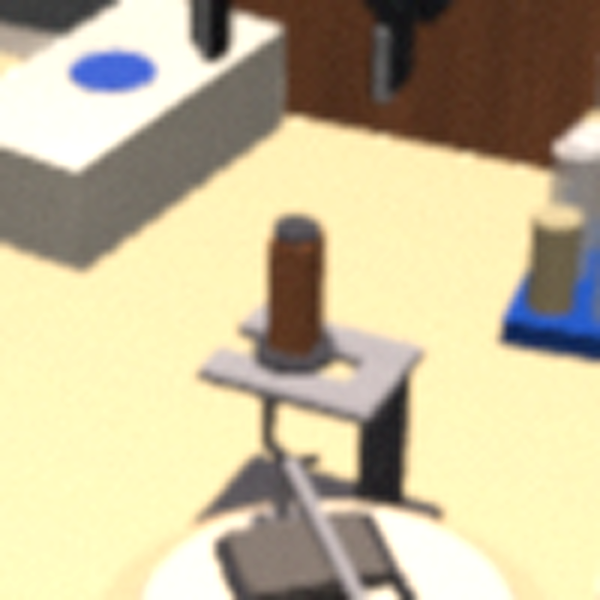

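View pics/t1.png

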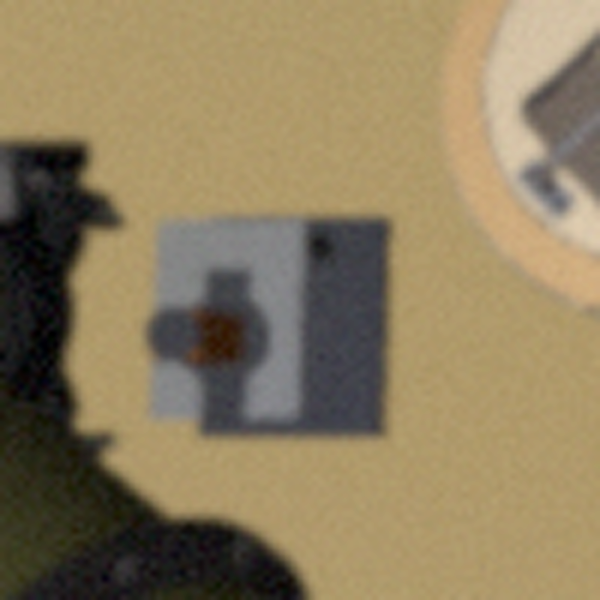

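```bash
python3 - <<'E'
from h import *
a=cam('scene')
print(proj(a,[[.4283,.3,.273],[.4283+.05,.3,.273],[.4283-.05,.3,.273],[.4295,.298,.189],[.4295,.298,.123]]))
plan([((.4295,.2985,.26),-1.5,1),((.4295,.2985,.157),-1.5,7)])
E
```

```text
[[339.32708817  71.78798564]
 [355.17077867  75.1027568 ]
 [323.93020575  68.56669437]
 [338.98299628  97.94707452]
 [338.66850802 116.55139814]]
[[-0.18, -0.02, -0.06], [0.0, 1.47, 0.0], [0.0, 1.47, 0.0], [0.0, 1.48, 0.0], [0.0, 1.47, 0.0], [0.01, 1.47, 0.0], [0.0, 1.47, 0.0], [0.0, 1.47, -0.01]]
[[0.0, -0.1, 0.1], [0.0, 0.0, 0.0], [0.0, 0.0, 0.0], [0.0, 0.0, 0.0], [0.0, 0.0, 0.0], [0.0, 0.0, 0.0], [0.0, 0.0, 0.0], [0.0, 0.0, 0.0]]
8 max 1.48 0.1 end [0.42945634 0.29848472 0.15702691]
```

Call:
{"name": "drive_tool", "arguments": {
  "offset": [
    [-0.18,-0.02,-0.06],
    [0,1.47,0],
    [0,1.47,0],
    [0,1.48,0],
    [0,1.47,0],
    [0,1.47,0],
    [0,1.47,0],
    [0,1.47,0],
    [0,0,0],
    [0,0,0]
  ],
  "rotation": [
    [0,0,0],
    [0,0,0],
    [0,0,0],
    [0,0,0],
    [0,0,0],
    [0,0,0],
    [0,0,0],
    [0,0,0],
    [0,0,0],
    [0,0,0]
  ]
}}

```text
time: 5.68
tcp_pos: [0.4291, 0.2988, 0.157]
ee_rot: [[-0.028, -0.001, 1.0], [-1.0, -0.001, -0.028], [0.001, -1.0, -0.001]]
contact_force: [-0.3, 0.4, 2.0]
finger_gap: 0.0853
```

Call:
{"name": "drive_tool", "arguments": {
  "offset": [
    [0,0,0],
    [0,0,0],
    [0,0,0],
    [0,0,0],
    [0,0,0],
    [0,0,0],
    [0,0,0],
    [0,0,0],
    [0,0,0],
    [0,0,0]
  ],
  "rotation": [
    [0,0,0],
    [0,0,0],
    [0,0,0],
    [0,0,0],
    [0,0,0],
    [0,0,0],
    [0,0,0],
    [0,0,0],
    [0,0,0],
    [0,0,0]
  ],
  "jaw": 1,
  "newtons": 80
}}

```text
time: 6.52
tcp_pos: [0.4292, 0.3, 0.1577]
ee_rot: [[-0.027, 0.001, 1.0], [-1.0, 0.0, -0.027], [-0.0, -1.0, 0.001]]
contact_force: [-0.5, -1.5, 6.1]
finger_gap: 0.0228
```

```bash
python3 - <<'E'
from h import *
st();b=cam('top');a=cam('scene')
def Z(p,r,f,n):
    y0,y1,x0,x1=r;cv2.imwrite('pics/'+n,cv2.convertScaleAbs(cv2.resize(p['pixels'][y0:y1,x0:x1,::-1],None,fx=f,fy=f,interpolation=cv2.INTER_CUBIC),alpha=1.3))
Z(a,(60,160,290,390),6,'s2.png')
p,R=plan([((.4295,.2985,.180),-1.5,10)])
E
```

```text
t 6.52 p [0.4292 0.3    0.1577] yaw -1.53 down [ 9.e-04  3.e-04 -1.e+00] F [-0.49 -1.51  6.12] M [-0.231  0.162 -0.043] gap 0.0228
[[0.01, -0.22, 0.0], [0.02, -0.23, 0.01], [0.01, -0.22, 0.0], [0.02, -0.22, 0.01], [0.01, -0.22, 0.0], [0.02, -0.23, 0.0], [0.01, -0.22, 0.01], [0.02, -0.22, 0.0], [0.01, -0.22, 0.01], [0.02, -0.23, 0.0]]
[[0.0, 0.0, 0.0], [0.0, 0.0, 0.0], [0.0, 0.0, 0.0], [0.0, 0.0, 0.0], [0.0, 0.0, 0.0], [0.0, 0.0, 0.0], [0.0, 0.0, 0.0], [0.0, 0.0, 0.0], [0.0, 0.0, 0.0], [-0.1, 0.0, 0.0]]
10 max 0.23 0.1 end [0.42949957 0.2984836  0.18004149]
```

View pics/s2.png

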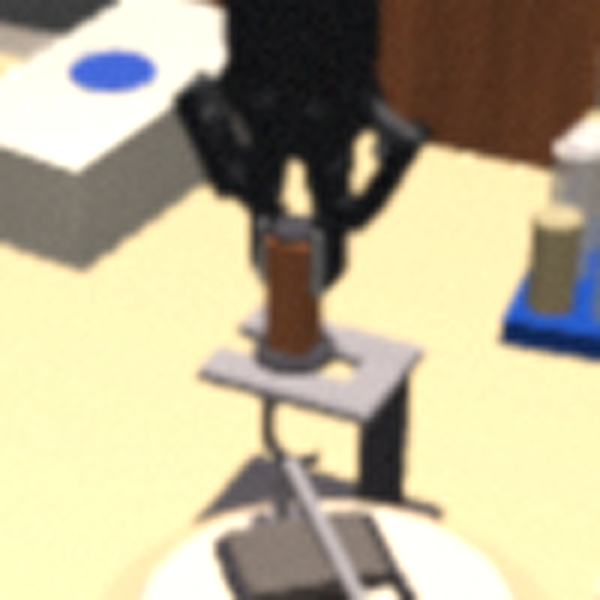

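Call:
{"name": "drive_tool", "arguments": {
  "offset": [
    [0,-0.4,0],
    [0,-0.8,0],
    [0,-1.2,0],
    [0,-1.4,0],
    [0,-1.6,0],
    [0,-1.8,0],
    [0,-2,0],
    [0,-2,0],
    [0,-2,0],
    [0,-1.8,0]
  ],
  "rotation": [
    [0,0,0],
    [0,0,0],
    [0,0,0],
    [0,0,0],
    [0,0,0],
    [0,0,0],
    [0,0,0],
    [0,0,0],
    [0,0,0],
    [0,0,0]
  ]
}}

```text
time: 7.45
tcp_pos: [0.4285, 0.2999, 0.3089]
ee_rot: [[-0.026, 0.0, 1.0], [-1.0, 0.0, -0.026], [-0.0, -1.0, 0.0]]
contact_force: [0.6, 0.3, -1.1]
finger_gap: 0.0227
```

```bash
python3 - <<'E'
from h import *
st();b=cam('top');a=cam('scene')
def Z(p,r,f,n):
    y0,y1,x0,x1=r;cv2.imwrite('pics/'+n,cv2.convertScaleAbs(cv2.resize(p['pixels'][y0:y1,x0:x1,::-1],None,fx=f,fy=f,interpolation=cv2.INTER_CUBIC),alpha=1.3))
Z(a,(40,140,290,390),6,'s3.png')
p,R=plan([((.47,.064,.315),40.8,8),((.503,.064,.315),40.8,2)])
E
```

```text
t 7.45 p [0.4285 0.2999 0.3089] yaw -1.49 down [ 1.e-04  4.e-04 -1.e+00] F [ 0.64  0.28 -1.1 ] M [ 0.045 -0.06  -0.017] gap 0.0227
[[2.95, -0.07, 0.59], [2.99, -0.06, 0.31], [3.0, -0.07, 0.03], [3.0, -0.07, -0.24], [2.96, -0.07, -0.52], [2.9, -0.06, -0.79], [2.82, -0.06, -1.05], [2.71, -0.06, -1.31], [1.08, 0.0, 1.25], [1.07, 0.0, 1.25]]
[[0.0, -5.3, 0.0], [-0.1, -5.3, 0.0], [0.0, -5.3, 0.0], [0.0, -5.3, 0.0], [-0.1, -5.2, -0.1], [0.0, -5.3, 0.0], [0.0, -5.3, 0.0], [-0.1, -5.3, 0.0], [0.0, 0.0, 0.0], [0.0, 0.0, 0.0]]
10 max 3.0 5.3 end [0.5029955  0.06402079 0.31496827]
```

View pics/s3.png

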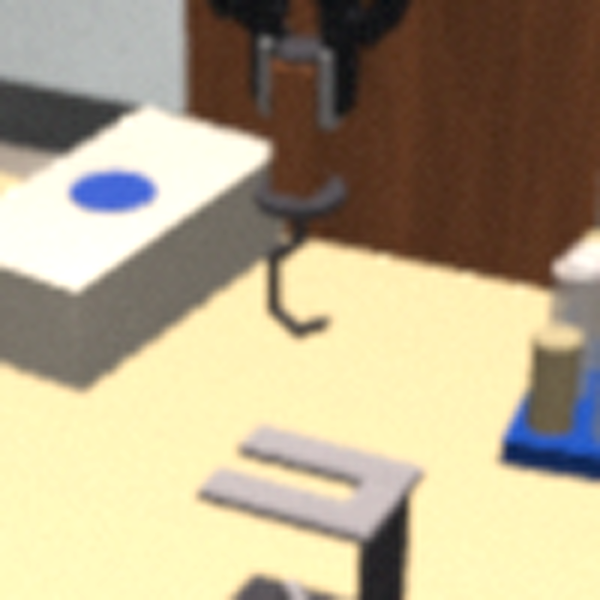

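Call:
{"name": "drive_tool", "arguments": {
  "offset": [
    [2.95,-0.07,0.59],
    [2.99,-0.06,0.31],
    [3.0,-0.07,0.03],
    [3.0,-0.07,-0.24],
    [2.96,-0.07,-0.52],
    [2.9,-0.06,-0.79],
    [2.82,-0.06,-1.05],
    [2.71,-0.06,-1.31],
    [1.08,0.0,1.25],
    [1.07,0.0,1.25]
  ],
  "rotation": [
    [0,-5.3,0],
    [0,-5.3,0],
    [0,-5.3,0],
    [0,-5.3,0],
    [-0.1,-5.2,0],
    [0,-5.3,0],
    [0,-5.3,0],
    [-0.1,-5.3,0],
    [0,0,0],
    [0,0,0]
  ]
}}

```text
time: 8.38
tcp_pos: [0.5026, 0.0591, 0.3114]
ee_rot: [[0.649, -0.005, 0.76], [-0.76, -0.003, 0.649], [-0.0, -1.0, -0.006]]
contact_force: [-0.1, 0.5, -0.9]
finger_gap: 0.023
```

```bash
cat >> h.py <<'E'
def Z(p,r,f,n,al=1.3):
    y0,y1,x0,x1=r;cv2.imwrite('pics/'+n,cv2.convertScaleAbs(cv2.resize(p['pixels'][y0:y1,x0:x1,::-1],None,fx=f,fy=f,interpolation=cv2.INTER_CUBIC),alpha=al))
E
python3 - <<'E'
from h import *
np.set_printoptions(precision=4,suppress=True)
st();b=cam('top');a=cam('scene')
print('seat pred at stand', proj(a,[[.4285,.2985,.202],[.4285,.3,.202]]))
Z(a,(100,200,290,390),6,'s4.png');Z(b,(150,250,240,340),6,'t4.png')
r=[arm.mark_of(p,'lifter_hook') for p in (a,b)]
for q in r: print([(round(e['conf'],2),px(e['xy']).round(1)) for e in q[:2]])
s=arm.sense(); T=np.array(s['tcp_pos']); print('seat pred',proj(a,T-[0,0,.107]),proj(b,T-[0,0,.107]))
E
```

```text
t 8.38 p [0.5026 0.0591 0.3114] yaw 40.49 down [-0.0047 -0.0034 -1.    ] F [-0.12  0.47 -0.94] M [ 0.069 -0.057 -0.032] gap 0.023
seat pred at stand [[338.8159  93.9731]
 [339.02    93.7473]]
[(0.75, array([331.1, 143.2])), (0.17, array([336.4, 149.3]))]
[(0.61, array([364.8, 179.1]))]
seat pred [[327.0124 140.6474]] [[281.8908 205.932 ]]
```

View pics/s4.png

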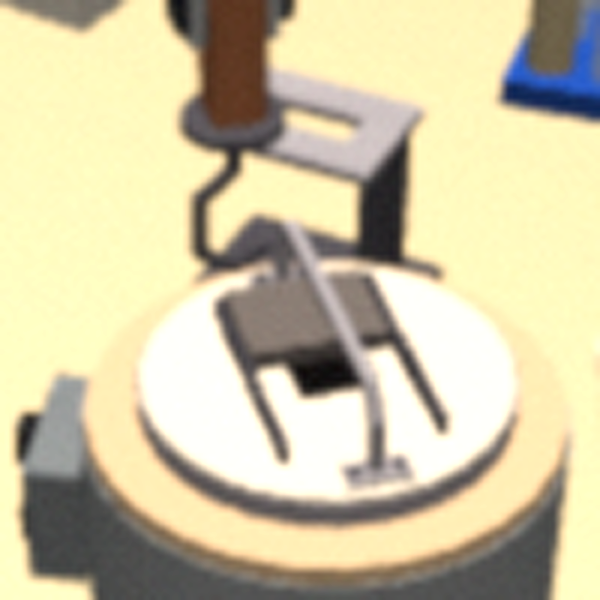

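View pics/t4.png

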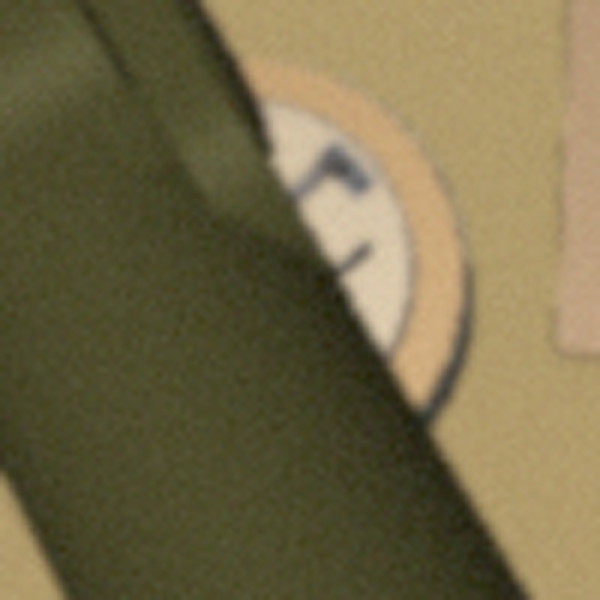

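```bash
python3 - <<'E'
from h import *
st()
p,R=plan([((.503,.064,.277),40.8,8)])
E
```

```text
t 8.58 p [0.5019 0.0629 0.3114] yaw 40.81 down [-0.0051 -0.0011 -1.    ] F [ 0.55  0.57 -1.69] M [0.085 0.04  0.047] gap 0.0227
[[0.0, 0.43, 0.02], [0.0, 0.43, 0.02], [0.0, 0.43, 0.02], [0.0, 0.43, 0.02], [0.0, 0.43, 0.02], [0.0, 0.43, 0.02], [0.0, 0.43, 0.02], [0.0, 0.43, 0.02]]
[[0.0, 0.0, 0.0], [0.1, 0.0, 0.0], [0.0, 0.0, -0.1], [0.0, 0.0, 0.0], [0.1, 0.0, 0.0], [0.0, 0.0, 0.0], [0.0, 0.0, 0.0], [0.1, 0.0, 0.0]]
8 max 0.43 0.1 end [0.50298655 0.06394349 0.27700183]
```

Call:
{"name": "drive_tool", "arguments": {
  "offset": [
    [0,0.43,0.02],
    [0,0.43,0.02],
    [0,0.43,0.02],
    [0,0.43,0.02],
    [0,0.43,0.02],
    [0,0.43,0.02],
    [0,0.43,0.02],
    [0,0.43,0.02],
    [0,0,0],
    [0,0,0]
  ],
  "rotation": [
    [0,0,0],
    [0.1,0,0],
    [0,0,-0.1],
    [0,0,0],
    [0.1,0,0],
    [0,0,0],
    [0,0,0],
    [0.1,0,0],
    [0,0,0],
    [0,0,0]
  ]
}}

```text
time: 9.42
tcp_pos: [0.5036, 0.0637, 0.2777]
ee_rot: [[0.653, 0.002, 0.757], [-0.757, 0.0, 0.653], [0.001, -1.0, 0.002]]
contact_force: [-0.1, 0.3, -0.9]
finger_gap: 0.0228
```

```bash
python3 - <<'E'
from h import *
np.set_printoptions(precision=4,suppress=True)
st();a=cam('scene');st()
s=arm.sense(); T=np.array(s['tcp_pos']);R=np.array(s['ee_rot'])
X=lambda x,z: T+R[:,2]*x-np.array([0,0,.107-z])
pts=np.array([X(0,0),X(.016,.008),X(-.015,.02),X(0,-.007),X(0,.068)])
q=proj(a,pts);print(q)
o=(110,190,300,380);Z(a,o,8,'s5.png',1.0)
m=cv2.imread('pics/s5.png')
for u in q: cv2.circle(m,tuple(np.int32((u-[300,110]+.5)*8)),3,(0,0,255),-1)
# loop predicted bar underside
C=np.array([.544,.077]);ly=np.array([-.653,.757])
for yy in (-.058,-.02,0,.017,.058):
    for z in (.174,.182):
        u=proj(a,[*(C+ly*yy),z])[0];cv2.circle(m,tuple(np.int32((u-[300,110]+.5)*8)),2,(0,255,0) if z<.18 else (255,0,0),-1)
cv2.imwrite('pics/s5m.png',m)
E
```

```text
t 9.42 p [0.5036 0.0637 0.2777] yaw 40.78 down [ 0.0016  0.0004 -1.    ] F [-0.06  0.35 -0.86] M [ 0.051  0.008 -0.003] gap 0.0228
t 9.47 p [0.5037 0.0638 0.278 ] yaw 40.79 down [ 0.0021  0.0006 -1.    ] F [ 0.11 -0.74 -1.47] M [ 0.038  0.042 -0.   ] gap 0.023
[[327.8666 150.9846]
 [333.692  147.5496]
 [322.291  145.7895]
 [327.8775 153.0945]
 [327.7554 129.4374]]
```

View pics/s5m.png

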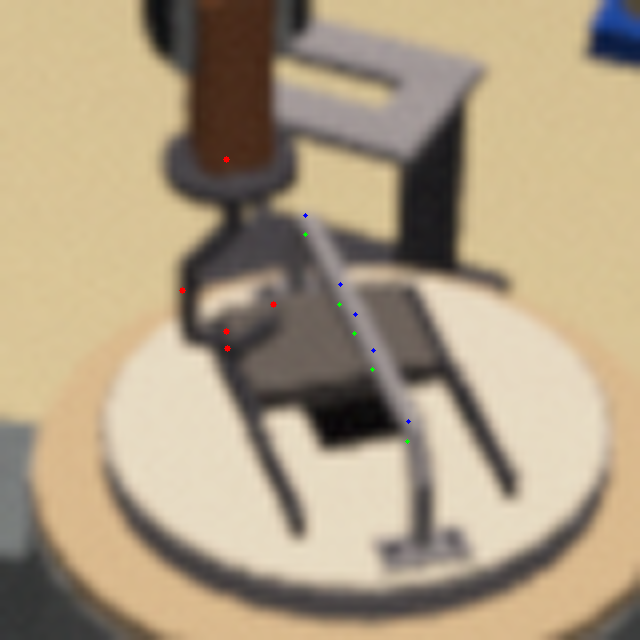

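Call:
{"name": "drive_tool", "arguments": {
  "offset": [
    [0,0.32,0],
    [0,0.32,0],
    [0,0.31,0],
    [-0.07,0,0.3],
    [0,0,0.4],
    [0,0,0.4],
    [0,0,0.4],
    [0,0,0.4],
    [0,0,0.2],
    [0,0,0]
  ],
  "rotation": [
    [0,0,0],
    [0,0,0],
    [0,0,0],
    [0,0,0],
    [0,0,0],
    [0,0,0],
    [0,0,0],
    [0,0,0],
    [0,0,0],
    [0,0,0]
  ]
}}

```text
time: 10.3
tcp_pos: [0.5195, 0.0786, 0.2685]
ee_rot: [[0.654, 0.002, 0.757], [-0.757, 0.001, 0.654], [0.001, -1.0, 0.002]]
contact_force: [-0.1, 0.1, -1.1]
finger_gap: 0.0228
```

```bash
cat >> h.py <<'E'
def view(n,o=(110,190,300,380),k=8,C=(.544,.077),marks=True):
    st();a=cam('scene')
    s=arm.sense(); T=np.array(s['tcp_pos']);R=np.array(s['ee_rot'])
    X=lambda x,z: T+R[:,2]*x-np.array([0,0,.107-z])
    pts=[X(0,0),X(.016,.008),X(-.015,.02),X(0,-.007)]
    Z(a,o,k,n,1.0)
    m=cv2.imread('pics/'+n)
    if marks:
     for u in proj(a,pts): cv2.circle(m,tuple(np.int32((u-[o[2],o[0]]+.5)*k)),3,(0,0,255),-1)
    cv2.imwrite('pics/'+n,m); return a
E
python3 -c "
from h import *
view('s6.png')"
```

```text
t 10.3 p [0.5195 0.0786 0.2685] yaw 40.82 down [ 2.3e-03  9.0e-04 -1.0e+00] F [-0.15  0.15 -1.13] M [0.009 0.064 0.041] gap 0.0228
```

View pics/s6.png

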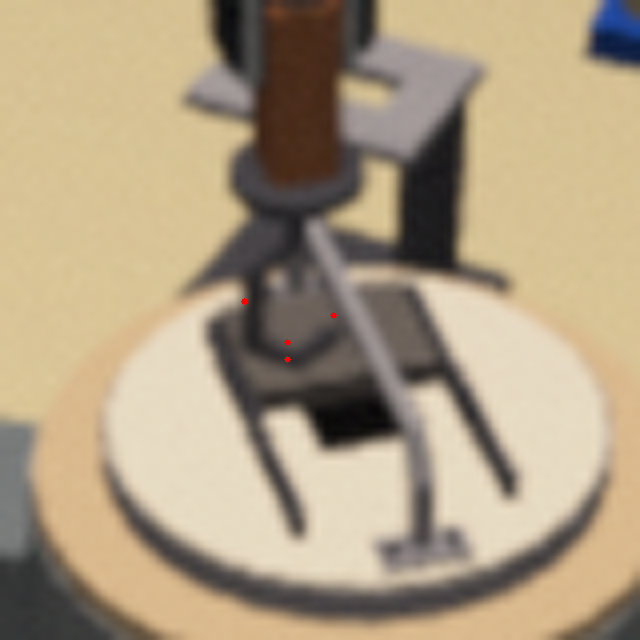

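Call:
{"name": "drive_tool", "arguments": {
  "offset": [
    [0,0,0.2],
    [0,0,0.25],
    [0,0,0.25],
    [0,0,0.25],
    [0,0,0.25],
    [0,0,0.25],
    [0,0,0.25],
    [0,0,0.1],
    [0,0,0],
    [0,0,0]
  ],
  "rotation": [
    [0,0,0],
    [0,0,0],
    [0,0,0],
    [0,0,0],
    [0,0,0],
    [0,0,0],
    [0,0,0],
    [0,0,0],
    [0,0,0],
    [0,0,0]
  ]
}}

```text
time: 11.18
tcp_pos: [0.5327, 0.0898, 0.2684]
ee_rot: [[0.653, 0.002, 0.757], [-0.757, 0.0, 0.653], [0.001, -1.0, 0.002]]
contact_force: [0.6, -0.0, -0.7]
finger_gap: 0.0228
```

```bash
python3 -c "
from h import *
a=view('s7.png');cv2.imwrite('pics/ref.png',a['pixels'])
for i in range(5):
  arm.read_camera('scene');st()"
```

```text
t 11.18 p [0.5327 0.0898 0.2684] yaw 40.79 down [ 1.9e-03  3.0e-04 -1.0e+00] F [ 0.62 -0.05 -0.73] M [ 0.004  0.009 -0.004] gap 0.0228
t 11.28 p [0.5327 0.0897 0.2685] yaw 40.78 down [ 2.e-03  3.e-04 -1.e+00] F [-0.61 -1.01 -1.69] M [0.007 0.052 0.001] gap 0.0228
t 11.33 p [0.5327 0.0897 0.2685] yaw 40.77 down [ 2.1e-03  3.0e-04 -1.0e+00] F [-0.47  0.64 -1.95] M [-0.044 -0.02   0.023] gap 0.0229
t 11.38 p [0.5327 0.0896 0.2685] yaw 40.77 down [ 2.1e-03  3.0e-04 -1.0e+00] F [-0.41 -0.68 -1.37] M [ 0.045 -0.009  0.057] gap 0.0228
t 11.43 p [0.5327 0.0896 0.2685] yaw 40.77 down [ 2.1e-03  3.0e-04 -1.0e+00] F [-0.   -0.16 -1.26] M [0.032 0.002 0.019] gap 0.023
t 11.48 p [0.5327 0.0897 0.2685] yaw 40.77 down [ 2.2e-03  3.0e-04 -1.0e+00] F [ 0.51 -0.12 -1.89] M [0.089 0.01  0.034] gap 0.0231
```

View pics/s7.png

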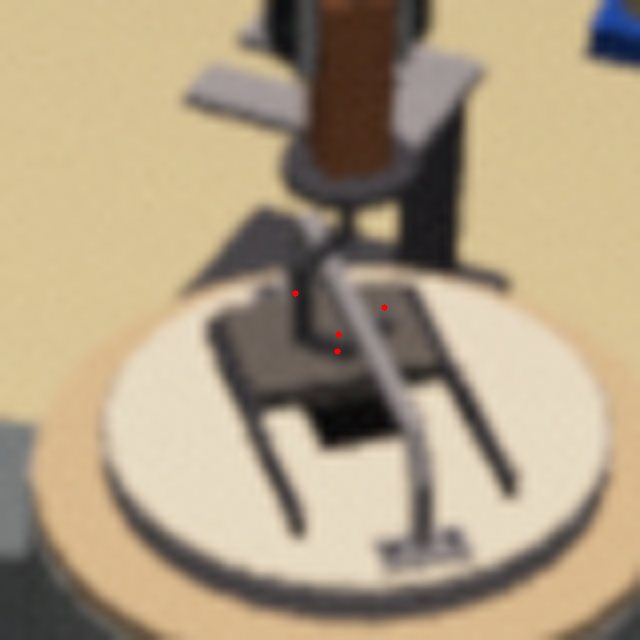

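Call:
{"name": "drive_tool", "arguments": {
  "offset": [
    [0,-0.2,0],
    [0,-0.25,0],
    [0,-0.25,0],
    [0,-0.25,0],
    [0,-0.1,0],
    [0,-0.08,0],
    [0,-0.08,0],
    [0,-0.08,0],
    [0,-0.08,0],
    [0,-0.08,0]
  ],
  "rotation": [
    [0,0,0],
    [0,0,0],
    [0,0,0],
    [0,0,0],
    [0,0,0],
    [0,0,0],
    [0,0,0],
    [0,0,0],
    [0,0,0],
    [0,0,0]
  ]
}}

```text
time: 12.32
tcp_pos: [0.5322, 0.0894, 0.2823]
ee_rot: [[0.653, 0.0, 0.757], [-0.757, -0.0, 0.653], [0.0, -1.0, 0.0]]
contact_force: [-1.0, 0.2, -7.7]
finger_gap: 0.0227
```

```bash
python3 -c "
from h import *
a=view('s8.png')
for i in range(5):
  arm.read_camera('scene');st()"
```

```text
t 12.32 p [0.5322 0.0894 0.2823] yaw 40.78 down [ 2.e-04 -2.e-04 -1.e+00] F [-0.98  0.18 -7.69] M [0.001 0.066 0.026] gap 0.0227
t 12.42 p [0.5324 0.0896 0.2826] yaw 40.78 down [ 1.1e-03  1.0e-04 -1.0e+00] F [-0.07  0.42 -7.5 ] M [0.033 0.028 0.058] gap 0.0232
t 12.47 p [0.5325 0.0896 0.2827] yaw 40.78 down [ 1.3e-03  2.0e-04 -1.0e+00] F [ 0.2   0.24 -7.7 ] M [ 0.057  0.075 -0.025] gap 0.0228
t 12.52 p [0.5325 0.0897 0.2827] yaw 40.78 down [ 1.4e-03  3.0e-04 -1.0e+00] F [ 0.37 -0.13 -7.12] M [-0.024  0.003  0.025] gap 0.0228
t 12.57 p [0.5326 0.0897 0.2828] yaw 40.78 down [ 1.6e-03  3.0e-04 -1.0e+00] F [ 0.07 -0.28 -7.08] M [0.046 0.099 0.043] gap 0.0226
t 12.62 p [0.5326 0.0897 0.2828] yaw 40.78 down [ 1.7e-03  3.0e-04 -1.0e+00] F [ 0.52  0.19 -8.14] M [0.037 0.021 0.003] gap 0.0227
```

View pics/s8.png

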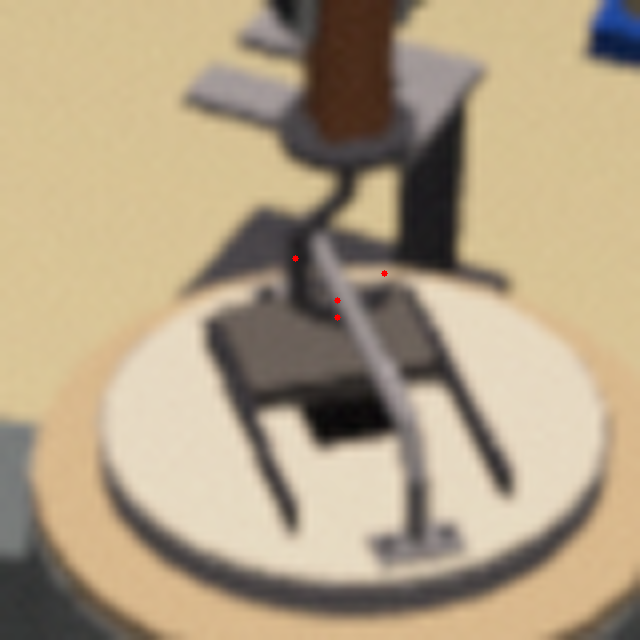

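Call:
{"name": "drive_tool", "arguments": {
  "offset": [
    [0,-0.04,0],
    [0,-0.04,0],
    [0,-0.04,0],
    [0,-0.04,0],
    [0,-0.04,0],
    [0,-0.04,0],
    [0,0,0],
    [0,0,0],
    [0,0,0],
    [0,0,0]
  ],
  "rotation": [
    [0,0,0],
    [0,0,0],
    [0,0,0],
    [0,0,0],
    [0,0,0],
    [0,0,0],
    [0,0,0],
    [0,0,0],
    [0,0,0],
    [0,0,0]
  ]
}}

```text
time: 13.45
tcp_pos: [0.5327, 0.0897, 0.2854]
ee_rot: [[0.653, 0.002, 0.757], [-0.757, 0.0, 0.653], [0.001, -1.0, 0.002]]
contact_force: [-0.2, 0.2, -7.2]
finger_gap: 0.0231
```

```bash
cat >> h.py <<'E'
def tilt(a,ref='pics/ref.png'):
    from scipy.optimize import least_squares
    g0=cv2.cvtColor(cv2.imread(ref),cv2.COLOR_BGR2GRAY);g1=cv2.cvtColor(np.ascontiguousarray(a['pixels']),cv2.COLOR_RGB2GRAY)
    # ref.png was saved with RGB order written as BGR
    g0=cv2.cvtColor(cv2.imread(ref)[:,:,:],cv2.COLOR_BGR2GRAY)
    g0=cv2.cvtColor(cv2.imread(ref),cv2.COLOR_RGB2GRAY) if False else g0
    g1=cv2.cvtColor(np.ascontiguousarray(a['pixels']),cv2.COLOR_BGR2GRAY)
    C=np.array([.5446,.0783]);lx=np.array([.757,.653]);ly=np.array([-.653,.757])
    P=[]
    th=np.radians(np.arange(0,360,6))
    for t in th: P.append([*(C+.085*(np.cos(t)*lx+np.sin(t)*ly)),.138])
    for x in(-.036,.036):
        for y in np.linspace(-.055,.005,9): P.append([*(C+x*lx+y*ly),.146])
    for y in np.linspace(-.07,-.02,6): P.append([*(C+y*ly),.178])
    P.append([*(C-.071*ly),.14])
    P=np.array(P);u0=proj(a,P).astype(np.float32)
    u1,s,e=cv2.calcOpticalFlowPyrLK(g0,g1,u0.reshape(-1,1,2),None,winSize=(13,13),maxLevel=1)
    u1=u1.reshape(-1,2)
    # normal-flow weighting by structure tensor
    gx=cv2.Sobel(g0.astype(np.float32),-1,1,0);gy=cv2.Sobel(g0.astype(np.float32),-1,0,1)
    W=[]
    for u in u0:
        c,r=np.int32(np.round(u));A=gx[r-5:r+6,c-5:c+6].ravel();B=gy[r-5:r+6,c-5:c+6].ravel()
        M=np.array([[A@A,A@B],[A@B,B@B]]);w,V=np.linalg.eigh(M);W.append((np.diag(np.minimum(np.sqrt(np.maximum(w,0)),400)/400)@V.T))
    W=np.array(W);ok=s.ravel()==1
    def f(v):
        Rr=Ro.from_rotvec(v[:3]).as_matrix();c=np.array([*C,.138])
        Q=(P-c)@Rr.T+c+v[3:]
        d=proj(a,Q)-u1
        return np.einsum('nij,nj->ni',W,d)[ok].ravel()
    r=least_squares(f,np.zeros(6),loss='soft_l1',f_scale=.2)
    v=r.x; J=r.jac;cov=np.linalg.inv(J.T@J)*2*r.cost/len(r.fun)
    X=np.array([*lx,0]);Y=np.array([*ly,0])
    print('rot about lid x (deg, + = +y end up): %.2f  about lid y (+ = +x side down): %.2f yaw %.2f  shift mm'%(np.degrees(v[:3]@X),np.degrees(v[:3]@Y),np.degrees(v[2])),np.round(v[3:]*1000,1),'sd deg',np.round(np.degrees(np.sqrt(np.diag(cov))[:3]),2),'ok',ok.sum())
E
python3 -c "
from h import *
a=view('s9.png');tilt(a)
for i in range(5):
  a=arm.read_camera('scene');st();tilt(a)"
```

```text
t 13.45 p [0.5327 0.0897 0.2854] yaw 40.78 down [ 2.2e-03  4.0e-04 -1.0e+00] F [-0.16  0.2  -7.25] M [-0.034 -0.035 -0.027] gap 0.0231
rot about lid x (deg, + = +y end up): -2.87  about lid y (+ = +x side down): -0.33 yaw -0.21  shift mm [ 0.5 -0.3  3.8] sd deg [0.16 0.15 0.1 ] ok 85
t 13.55 p [0.5327 0.0897 0.2854] yaw 40.78 down [ 2.1e-03  4.0e-04 -1.0e+00] F [ 0.3  -0.23 -7.24] M [-0.019  0.105 -0.005] gap 0.0225
rot about lid x (deg, + = +y end up): -2.87  about lid y (+ = +x side down): -0.33 yaw -0.20  shift mm [ 0.6 -0.4  4. ] sd deg [0.16 0.15 0.1 ] ok 85
t 13.6 p [0.5327 0.0898 0.2854] yaw 40.78 down [ 2.1e-03  4.0e-04 -1.0e+00] F [-0.94  0.08 -6.77] M [-0.034  0.058 -0.014] gap 0.0229
rot about lid x (deg, + = +y end up): -2.87  about lid y (+ = +x side down): -0.34 yaw -0.20  shift mm [ 0.5 -0.3  3.9] sd deg [0.16 0.15 0.1 ] ok 85
t 13.65 p [0.5327 0.0897 0.2854] yaw 40.78 down [ 2.1e-03  3.0e-04 -1.0e+00] F [-0.28  0.37 -7.43] M [-0.001  0.025 -0.01 ] gap 0.0228
rot about lid x (deg, + = +y end up): -2.88  about lid y (+ = +x side down): -0.32 yaw -0.21  shift mm [ 0.5 -0.3  3.9] sd deg [0.16 0.15 0.1 ] ok 85
t 13.7 p [0.5327 0.0897 0.2854] yaw 40.78 down [ 2.1e-03  4.0e-04 -1.0e+00] F [ 0.42  0.51 -7.56] M [ 0.009 -0.049  0.045] gap 0.0229
rot about lid x (deg, + = +y end up): -2.88  about lid y (+ = +x side down): -0.30 yaw -0.21  shift mm [ 0.6 -0.4  3.9] sd deg [0.16 0.15 0.1 ] ok 85
t 13.75 p [0.5327 0.0898 0.2854] yaw 40.78 down [ 2.2e-03  3.0e-04 -1.0e+00] F [-0.76  0.18 -8.28] M [-0.012  0.037  0.032] gap 0.0228
rot about lid x (deg, + = +y end up): -2.87  about lid y (+ = +x side down): -0.33 yaw -0.21  shift mm [ 0.6 -0.4  4. ] sd deg [0.16 0.15 0.1 ] ok 85
```

View pics/s9.png

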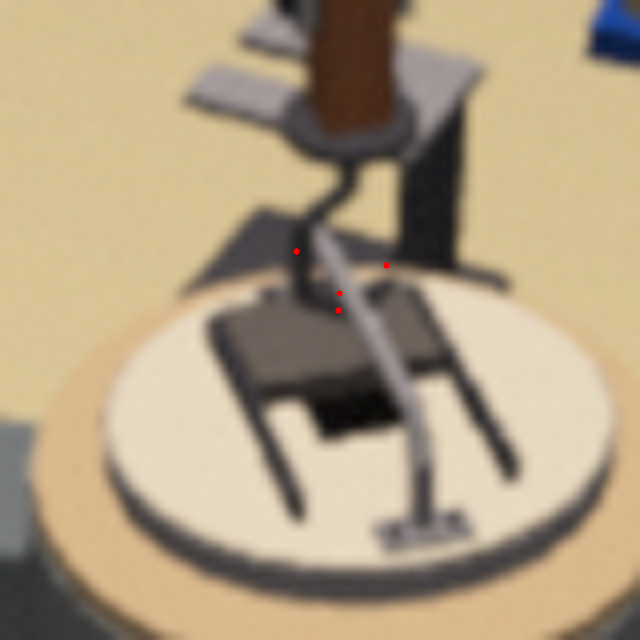

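Call:
{"name": "drive_tool", "arguments": {
  "offset": [
    [0,0.15,0],
    [0,0.18,0],
    [0,0.2,0],
    [0,0.2,0],
    [-0.25,0,0],
    [0,-0.15,0],
    [0,-0.15,0],
    [0,-0.1,0],
    [0,-0.1,0],
    [0,-0.06,0]
  ],
  "rotation": [
    [0,0,0],
    [0,0,0],
    [0,0,0],
    [0,0,0],
    [0,0,0],
    [0,0,0],
    [0,0,0],
    [0,0,0],
    [0,0,0],
    [0,0,0]
  ]
}}

```text
time: 14.58
tcp_pos: [0.5309, 0.0914, 0.2834]
ee_rot: [[0.653, 0.001, 0.757], [-0.757, 0.0, 0.653], [0.001, -1.0, 0.001]]
contact_force: [-0.5, -0.1, -8.4]
finger_gap: 0.0229
```

Call:
{"name": "drive_tool", "arguments": {
  "offset": [
    [0,-0.06,0],
    [0,-0.06,0],
    [0,-0.04,0],
    [0,0,0],
    [0,0,0],
    [0,0,0],
    [0,0,0],
    [0,0,0],
    [0,0,0],
    [0,0,0]
  ],
  "rotation": [
    [0,0,0],
    [0,0,0],
    [0,0,0],
    [0,0,0],
    [0,0,0],
    [0,0,0],
    [0,0,0],
    [0,0,0],
    [0,0,0],
    [0,0,0]
  ]
}}

```text
time: 15.42
tcp_pos: [0.5311, 0.0916, 0.2853]
ee_rot: [[0.653, 0.002, 0.757], [-0.757, 0.0, 0.653], [0.001, -1.0, 0.002]]
contact_force: [-0.8, 0.9, -7.1]
finger_gap: 0.0223
```

```bash
python3 -c "
from h import *
a=view('s10.png');tilt(a)
for i in range(3):
  a=arm.read_camera('scene');st();tilt(a)"
```

```text
t 15.42 p [0.5311 0.0916 0.2853] yaw 40.78 down [ 2.e-03  3.e-04 -1.e+00] F [-0.85  0.9  -7.09] M [-0.027  0.029 -0.044] gap 0.0223
rot about lid x (deg, + = +y end up): -0.60  about lid y (+ = +x side down): -0.15 yaw -0.30  shift mm [-0.1 -0.4  3.4] sd deg [0.05 0.06 0.04] ok 85
t 15.52 p [0.5311 0.0917 0.2853] yaw 40.78 down [ 2.1e-03  4.0e-04 -1.0e+00] F [ 0.89  0.14 -7.04] M [-0.01   0.019 -0.041] gap 0.023
rot about lid x (deg, + = +y end up): -0.59  about lid y (+ = +x side down): -0.16 yaw -0.30  shift mm [-0.1 -0.3  3.3] sd deg [0.05 0.06 0.04] ok 85
t 15.57 p [0.5311 0.0917 0.2853] yaw 40.78 down [ 2.1e-03  4.0e-04 -1.0e+00] F [ 0.34  0.06 -8.62] M [0.022 0.109 0.04 ] gap 0.0227
rot about lid x (deg, + = +y end up): -0.60  about lid y (+ = +x side down): -0.17 yaw -0.31  shift mm [-0.1 -0.3  3.3] sd deg [0.05 0.06 0.04] ok 85
t 15.62 p [0.5311 0.0917 0.2853] yaw 40.78 down [ 2.1e-03  4.0e-04 -1.0e+00] F [-0.41  1.38 -7.5 ] M [ 0.031  0.009 -0.064] gap 0.0226
rot about lid x (deg, + = +y end up): -0.60  about lid y (+ = +x side down): -0.18 yaw -0.30  shift mm [-0.2 -0.2  3.2] sd deg [0.05 0.06 0.04] ok 85
```

View pics/s10.png

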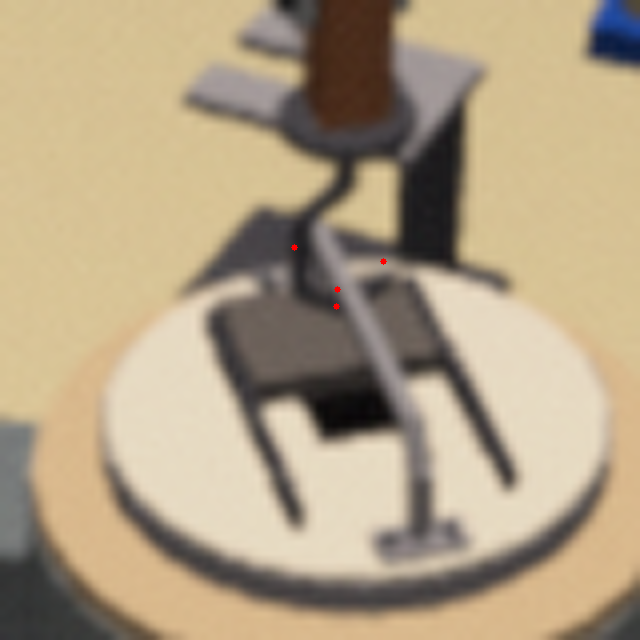

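Call:
{"name": "drive_tool", "arguments": {
  "offset": [
    [0,-0.15,0],
    [0,-0.3,0],
    [0,-0.45,0],
    [0,-0.6,0],
    [0,-0.7,0],
    [0,-0.7,0],
    [0,-0.6,0],
    [0,-0.4,0],
    [0,-0.2,0],
    [0,-0.1,0]
  ],
  "rotation": [
    [0,0,0],
    [0,0,0],
    [0,0,0],
    [0,0,0],
    [0,0,0],
    [0,0,0],
    [0,0,0],
    [0,0,0],
    [0,0,0],
    [0,0,0]
  ]
}}

```text
time: 16.45
tcp_pos: [0.5311, 0.0917, 0.3277]
ee_rot: [[0.653, 0.003, 0.757], [-0.757, 0.0, 0.653], [0.001, -1.0, 0.002]]
contact_force: [0.1, 0.1, -7.5]
finger_gap: 0.0227
```

```bash
python3 -c "
from h import *
a=view('s11.png')
for i in range(3):
  a=arm.read_camera('scene');st()
w=np.r_[1:16,15:0:-1]
x=np.round(np.diff(np.r_[0,np.cumsum(w)*.0987]),2);z=np.round(w*-.0546,2)
for k in (0,10,20): print([[float(i),0,float(j)] for i,j in zip(x[k:k+10],z[k:k+10])])
print(x.sum(),z.sum())"
```

```text
t 16.45 p [0.5311 0.0917 0.3277] yaw 40.78 down [ 2.7e-03  4.0e-04 -1.0e+00] F [ 0.1   0.11 -7.5 ] M [ 0.016  0.016 -0.03 ] gap 0.0227
t 16.55 p [0.531  0.0916 0.3273] yaw 40.78 down [ 2.e-03  2.e-04 -1.e+00] F [ 0.67 -0.17 -7.22] M [0.003 0.025 0.053] gap 0.0228
t 16.6 p [0.5309 0.0916 0.3271] yaw 40.78 down [ 1.7e-03  3.0e-04 -1.0e+00] F [ 0.76 -0.6  -7.28] M [-0.007 -0.016 -0.005] gap 0.0228
t 16.65 p [0.5309 0.0915 0.327 ] yaw 40.78 down [ 1.5e-03  2.0e-04 -1.0e+00] F [-0.89 -0.07 -6.74] M [ 0.067 -0.029  0.022] gap 0.0228
[[0.1, 0, -0.05], [0.2, 0, -0.11], [0.3, 0, -0.16], [0.39, 0, -0.22], [0.49, 0, -0.27], [0.59, 0, -0.33], [0.69, 0, -0.38], [0.79, 0, -0.44], [0.89, 0, -0.49], [0.99, 0, -0.55]]
[[1.09, 0, -0.6], [1.18, 0, -0.66], [1.28, 0, -0.71], [1.38, 0, -0.76], [1.48, 0, -0.82], [1.48, 0, -0.82], [1.38, 0, -0.76], [1.28, 0, -0.71], [1.18, 0, -0.66], [1.09, 0, -0.6]]
[[0.99, 0, -0.55], [0.89, 0, -0.49], [0.79, 0, -0.44], [0.69, 0, -0.38], [0.59, 0, -0.33], [0.49, 0, -0.27], [0.39, 0, -0.22], [0.3, 0, -0.16], [0.2, 0, -0.11], [0.1, 0, -0.05]]
23.68 -13.100000000000001
```

View pics/s11.png

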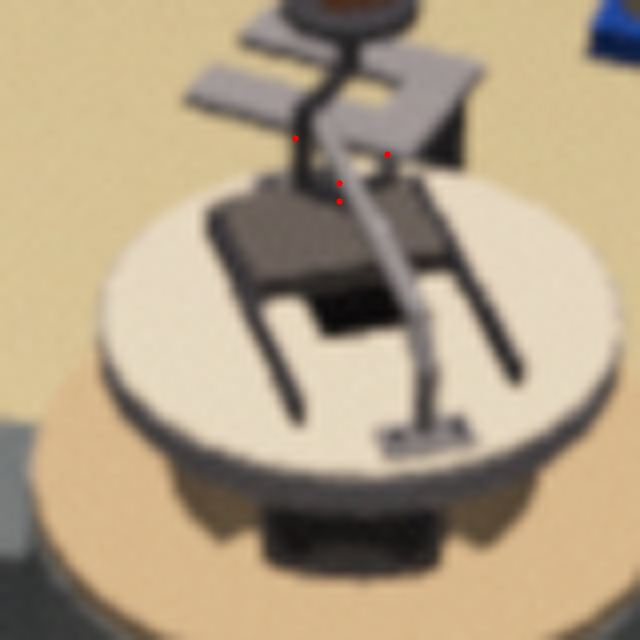

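The lid hangs level above the kiln, its near rim at about row 500 of the crop and the kiln top visible beneath it. Next I carry it to the shelf.

Call:
{"name": "drive_tool", "arguments": {
  "offset": [
    [0.1,0,-0.05],
    [0.2,0,-0.11],
    [0.3,0,-0.16],
    [0.39,0,-0.22],
    [0.49,0,-0.27],
    [0.59,0,-0.33],
    [0.69,0,-0.38],
    [0.79,0,-0.44],
    [0.89,0,-0.49],
    [0.99,0,-0.55]
  ],
  "rotation": [
    [0,0,0],
    [0,0,0],
    [0,0,0],
    [0,0,0],
    [0,0,0],
    [0,0,0],
    [0,0,0],
    [0,0,0],
    [0,0,0],
    [0,0,0]
  ]
}}

```text
time: 17.48
tcp_pos: [0.544, 0.0298, 0.3273]
ee_rot: [[0.653, 0.002, 0.757], [-0.757, 0.0, 0.653], [0.001, -1.0, 0.002]]
contact_force: [-0.3, -0.4, -7.0]
finger_gap: 0.0228
```

Call:
{"name": "drive_tool", "arguments": {
  "offset": [
    [1.09,0,-0.6],
    [1.18,0,-0.66],
    [1.28,0,-0.71],
    [1.38,0,-0.76],
    [1.48,0,-0.82],
    [1.48,0,-0.82],
    [1.38,0,-0.76],
    [1.28,0,-0.71],
    [1.18,0,-0.66],
    [1.09,0,-0.6]
  ],
  "rotation": [
    [0,0,0],
    [0,0,0],
    [0,0,0],
    [0,0,0],
    [0,0,0],
    [0,0,0],
    [0,0,0],
    [0,0,0],
    [0,0,0],
    [0,0,0]
  ]
}}

```text
time: 18.32
tcp_pos: [0.5739, -0.1144, 0.3271]
ee_rot: [[0.652, 0.002, 0.758], [-0.758, 0.0, 0.652], [0.001, -1.0, 0.002]]
contact_force: [0.1, 0.3, -7.3]
finger_gap: 0.0224
```

Call:
{"name": "drive_tool", "arguments": {
  "offset": [
    [0.99,0,-0.55],
    [0.89,0,-0.49],
    [0.79,0,-0.44],
    [0.69,0,-0.38],
    [0.59,0,-0.33],
    [0.49,0,-0.27],
    [0.39,0,-0.22],
    [0.3,0,-0.16],
    [0.2,0,-0.11],
    [0.1,0,-0.05]
  ],
  "rotation": [
    [0,0,0],
    [0,0,0],
    [0,0,0],
    [0,0,0],
    [0,0,0],
    [0,0,0],
    [0,0,0],
    [0,0,0],
    [0,0,0],
    [0,0,0]
  ]
}}

```text
time: 19.15
tcp_pos: [0.5865, -0.1734, 0.3273]
ee_rot: [[0.653, 0.002, 0.757], [-0.757, 0.0, 0.653], [0.001, -1.0, 0.002]]
contact_force: [-0.2, -0.6, -7.2]
finger_gap: 0.0229
```

```bash
python3 -c "
from h import *
a=view('s12.png',(170,320,240,400),4)
b=cam('top');Z(b,(110,250,290,440),4,'t12.png',1.3);st()"
```

```text
t 19.15 p [ 0.5865 -0.1734  0.3273] yaw 40.78 down [ 2.1e-03  4.0e-04 -1.0e+00] F [-0.24 -0.62 -7.15] M [0.008 0.049 0.001] gap 0.0229
t 19.25 p [ 0.5865 -0.1731  0.3274] yaw 40.79 down [ 2.2e-03  4.0e-04 -1.0e+00] F [ 0.18 -0.74 -7.67] M [0.073 0.083 0.013] gap 0.023
```

View pics/s12.png

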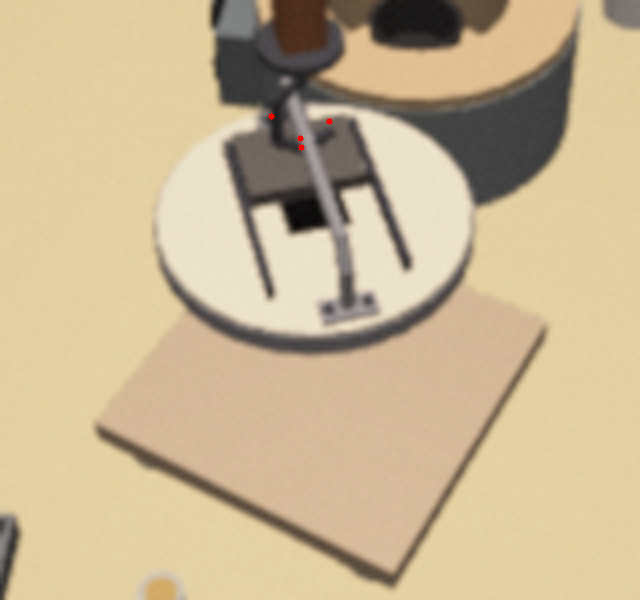

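View pics/t12.png

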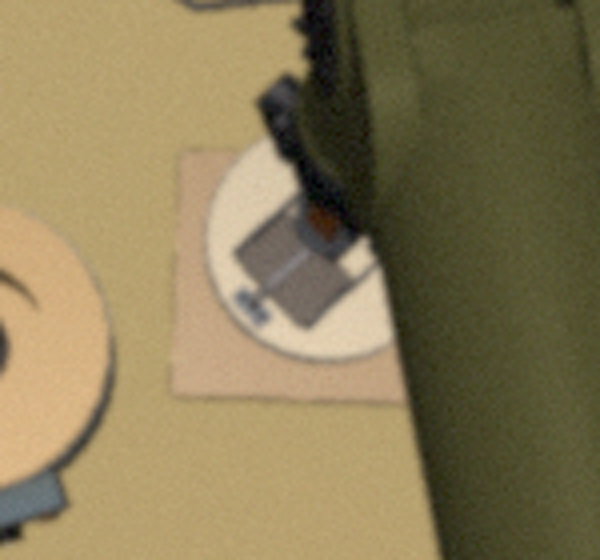

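Call:
{"name": "drive_tool", "arguments": {
  "offset": [
    [0,0.3,0],
    [0,0.7,0],
    [0,1.1,0],
    [0,1.4,0],
    [0,1.6,0],
    [0,1.6,0],
    [0,1.3,0],
    [0,1,0],
    [0,0.7,0],
    [0,0.4,0]
  ],
  "rotation": [
    [0,0,0],
    [0,0,0],
    [0,0,0],
    [0,0,0],
    [0,0,0],
    [0,0,0],
    [0,0,0],
    [0,0,0],
    [0,0,0],
    [0,0,0]
  ]
}}

```text
time: 20.08
tcp_pos: [0.5862, -0.1732, 0.225]
ee_rot: [[0.653, 0.001, 0.757], [-0.757, 0.001, 0.653], [-0.0, -1.0, 0.001]]
contact_force: [0.9, -0.1, -8.1]
finger_gap: 0.0225
```

```bash
python3 -c "
from h import *
a=view('s13.png',(170,320,240,400),4);st()"
```

```text
t 20.08 p [ 0.5862 -0.1732  0.225 ] yaw 40.79 down [ 7.e-04  8.e-04 -1.e+00] F [ 0.85 -0.13 -8.13] M [-0.025  0.042 -0.038] gap 0.0225
t 20.13 p [ 0.5863 -0.1732  0.2248] yaw 40.78 down [ 6.e-04  9.e-04 -1.e+00] F [-0.93  0.58 -7.96] M [0.012 0.062 0.007] gap 0.0229
```

View pics/s13.png

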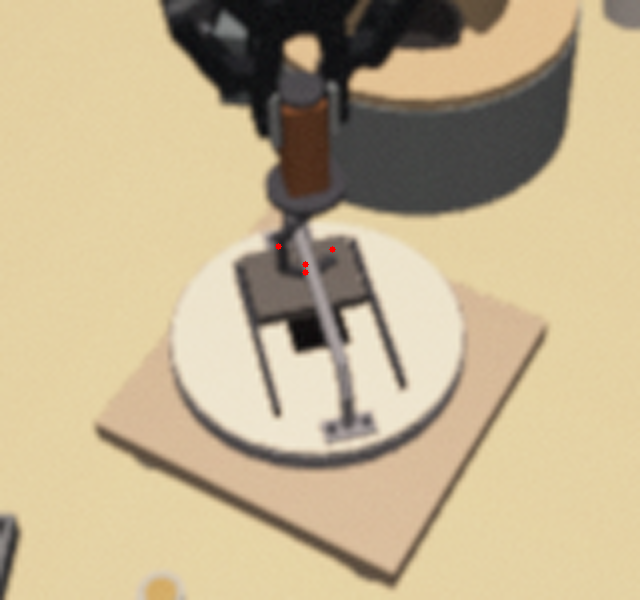

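Call:
{"name": "drive_tool", "arguments": {
  "offset": [
    [0,0.2,0],
    [0,0.2,0],
    [0,0.15,0],
    [0,0.15,0],
    [0,0.1,0],
    [0,0.1,0],
    [0,0.1,0],
    [0,0.1,0],
    [0,0.1,0],
    [0,0.1,0]
  ],
  "rotation": [
    [0,0,0],
    [0,0,0],
    [0,0,0],
    [0,0,0],
    [0,0,0],
    [0,0,0],
    [0,0,0],
    [0,0,0],
    [0,0,0],
    [0,0,0]
  ]
}}

```text
time: 20.97
tcp_pos: [0.5867, -0.1732, 0.2132]
ee_rot: [[0.653, 0.002, 0.757], [-0.757, 0.0, 0.653], [0.001, -1.0, 0.002]]
contact_force: [0.2, -0.3, -8.3]
finger_gap: 0.0229
```

```bash
python3 -c "
from h import *
a=view('s14.png',(170,320,240,400),4);st();arm.read_camera('scene');st()"
```

```text
t 20.97 p [ 0.5867 -0.1732  0.2132] yaw 40.78 down [ 2.1e-03  4.0e-04 -1.0e+00] F [ 0.16 -0.33 -8.26] M [-0.002  0.074 -0.017] gap 0.0229
t 21.02 p [ 0.5867 -0.1732  0.2131] yaw 40.78 down [ 2.1e-03  4.0e-04 -1.0e+00] F [-0.21 -1.01 -7.96] M [ 0.075  0.024 -0.055] gap 0.0229
t 21.07 p [ 0.5867 -0.1732  0.2131] yaw 40.78 down [ 2.e-03  4.e-04 -1.e+00] F [-0.67  0.21 -8.12] M [0.021 0.033 0.019] gap 0.0231
```

Still carrying the full weight, and contact should be close. I'll keep lowering slowly.

Call:
{"name": "drive_tool", "arguments": {
  "offset": [
    [0,0.06,0],
    [0,0.06,0],
    [0,0.06,0],
    [0,0.06,0],
    [0,0.06,0],
    [0,0.06,0],
    [0,0.06,0],
    [0,0.06,0],
    [0,0.06,0],
    [0,0.06,0]
  ],
  "rotation": [
    [0,0,0],
    [0,0,0],
    [0,0,0],
    [0,0,0],
    [0,0,0],
    [0,0,0],
    [0,0,0],
    [0,0,0],
    [0,0,0],
    [0,0,0]
  ]
}}

```text
time: 21.9
tcp_pos: [0.5867, -0.1732, 0.2072]
ee_rot: [[0.653, 0.002, 0.757], [-0.757, 0.0, 0.653], [0.001, -1.0, 0.002]]
contact_force: [0.1, -0.1, -1.7]
finger_gap: 0.0229
```

```bash
python3 -c "
from h import *
a=view('s15.png',(190,270,280,360),8);st();arm.read_camera('scene');st()"
```

```text
t 21.9 p [ 0.5867 -0.1732  0.2072] yaw 40.78 down [ 2.1e-03  4.0e-04 -1.0e+00] F [ 0.13 -0.13 -1.67] M [ 0.03   0.018 -0.013] gap 0.0229
t 21.95 p [ 0.5867 -0.1732  0.2071] yaw 40.78 down [ 2.e-03  4.e-04 -1.e+00] F [ 0.14  0.11 -1.31] M [-0.037 -0.001 -0.003] gap 0.0229
t 22.0 p [ 0.5867 -0.1732  0.2072] yaw 40.78 down [ 1.9e-03  5.0e-04 -1.0e+00] F [ 0.86 -0.3  -1.  ] M [ 0.001 -0.026  0.022] gap 0.0224
```

View pics/s15.png

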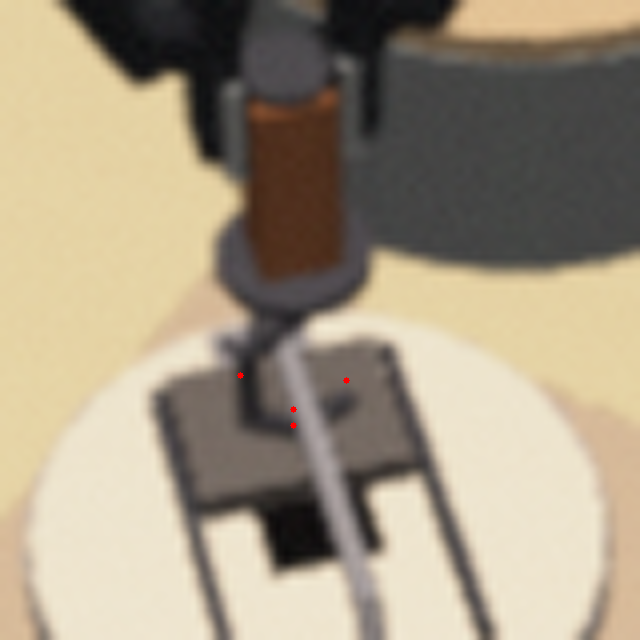

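Call:
{"name": "drive_tool", "arguments": {
  "offset": [
    [0,0.15,0],
    [0,0.2,0],
    [0,0.2,0],
    [0,0.1,0],
    [0,0,0],
    [0,0,0],
    [0,0,-0.2],
    [0,0,-0.3],
    [0,0,-0.3],
    [0,0,-0.3]
  ],
  "rotation": [
    [0,0,0],
    [0,0,0],
    [0,0,0],
    [0,0,0],
    [0,0,0],
    [0,0,0],
    [0,0,0],
    [0,0,0],
    [0,0,0],
    [0,0,0]
  ]
}}

```text
time: 22.83
tcp_pos: [0.5781, -0.1807, 0.2009]
ee_rot: [[0.653, 0.002, 0.757], [-0.757, 0.0, 0.653], [0.001, -1.0, 0.002]]
contact_force: [-0.2, -0.5, -2.0]
finger_gap: 0.023
```

```bash
python3 -c "
from h import *
a=view('s16.png',(190,270,280,360),8);st()"
```

```text
t 22.83 p [ 0.5781 -0.1807  0.2009] yaw 40.77 down [ 2.1e-03  2.0e-04 -1.0e+00] F [-0.19 -0.55 -2.04] M [ 0.023 -0.002  0.001] gap 0.023
t 22.88 p [ 0.5777 -0.1814  0.2008] yaw 40.73 down [ 1.6e-03 -3.0e-04 -1.0e+00] F [-0.98  0.11 -1.16] M [-0.008  0.094  0.009] gap 0.0228
```

View pics/s16.png

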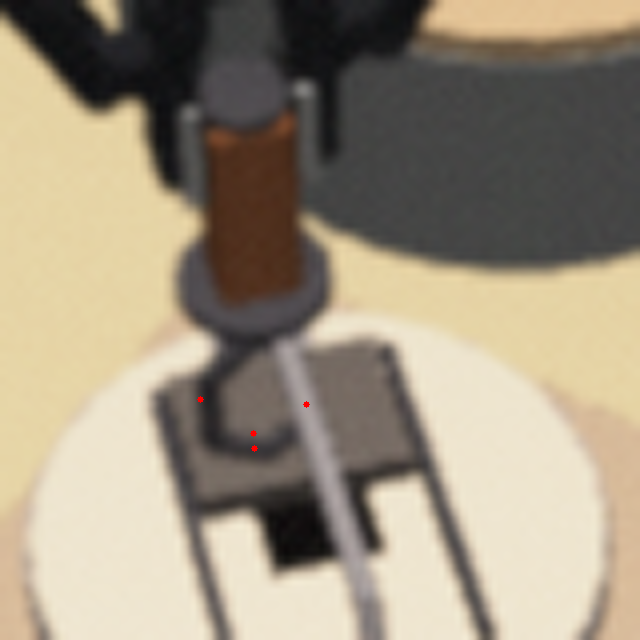

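The hook is sliding out under the bar, with its tip at about (300,430) and the lid undisturbed. I'll keep backing it out.

Call:
{"name": "drive_tool", "arguments": {
  "offset": [
    [0,0,-0.3],
    [0,0,-0.4],
    [0,0,-0.5],
    [0,0,-0.5],
    [0,0,-0.5],
    [0,0,-0.5],
    [0,0,-0.5],
    [0,0,-0.5],
    [0,0,-0.3],
    [0,0,0]
  ],
  "rotation": [
    [0,0,0],
    [0,0,0],
    [0,0,0],
    [0,0,0],
    [0,0,0],
    [0,0,0],
    [0,0,0],
    [0,0,0],
    [0,0,0],
    [0,0,0]
  ]
}}

```text
time: 23.72
tcp_pos: [0.5475, -0.2074, 0.2007]
ee_rot: [[0.652, 0.002, 0.758], [-0.758, -0.0, 0.652], [0.001, -1.0, 0.001]]
contact_force: [0.2, 0.6, -0.6]
finger_gap: 0.0232
```

```bash
python3 -c "
from h import *
a=view('s17.png',(180,280,260,360),6);st()
plan([((.553,-.203,.33),40.8,6),((.40,.05,.33),20,7),((.40,.22,.325),2,5),((.4285,.2995,.325),-1.5,2)])"
```

```text
t 23.72 p [ 0.5475 -0.2074  0.2007] yaw 40.72 down [ 1.7e-03 -1.0e-04 -1.0e+00] F [ 0.22  0.61 -0.6 ] M [-0.007  0.016 -0.024] gap 0.0232
t 23.77 p [ 0.5479 -0.2069  0.2007] yaw 40.75 down [ 2.1e-03  3.0e-04 -1.0e+00] F [-0.2  -0.12 -1.41] M [-0.034 -0.036  0.045] gap 0.023
[[0.01, -2.15, 0.11], [0.01, -2.16, 0.11], [0.01, -2.15, 0.11], [0.01, -2.16, 0.11], [0.01, -2.15, 0.1], [0.0, -2.16, 0.11], [-4.16, 0.0, 0.71], [-4.2, 0.01, 0.49], [-4.21, 0.0, 0.27], [-4.23, 0.0, 0.06]]
[[0.0, 0.0, 0.0], [0.0, 0.0, 0.0], [-0.1, 0.0, 0.0], [0.0, 0.0, 0.0], [0.0, 0.0, 0.1], [0.0, -0.1, 0.0], [0.0, 3.0, 0.0], [0.0, 3.0, 0.0], [0.0, 2.9, 0.0], [0.0, 3.0, 0.0]]
[[-4.22, 0.01, -0.16], [-4.2, 0.0, -0.39], [-4.18, 0.0, -0.6], [-3.19, 0.1, 1.17], [-3.27, 0.1, 0.96], [-3.31, 0.11, 0.75], [-3.36, 0.1, 0.55], [-3.38, 0.1, 0.33], [-3.92, 0.0, 1.57], [-3.97, 0.0, 1.44]]
[[0.0, 3.0, 0.0], [0.0, 3.0, 0.0], [0.0, 2.9, 0.0], [0.0, 3.6, 0.0], [0.0, 3.6, 0.0], [0.0, 3.6, 0.0], [0.0, 3.6, 0.0], [0.0, 3.6, 0.0], [0.0, 1.8, 0.0], [0.0, 1.7, 0.0]]
20 max 4.23 3.6 end [0.42848169 0.29947683 0.32501998]
```

View pics/s17.png

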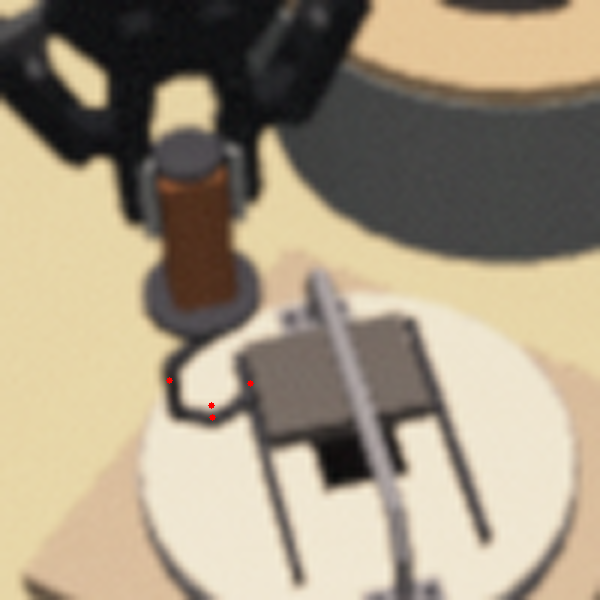

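```bash
python3 -c "
from h import *
plan([((.548,-.207,.325),40.8,8),((.43,.05,.325),20,10),((.41,.22,.325),2,6),((.4290,.2995,.325),-1.5,4)])"
```

```text
[[0.0, -1.55, 0.0], [0.01, -1.56, 0.0], [0.0, -1.55, 0.01], [0.01, -1.55, 0.0], [0.0, -1.56, 0.0], [0.0, -1.55, 0.0], [0.0, -1.55, 0.0], [0.01, -1.56, 0.0], [-2.72, 0.0, 0.79], [-2.74, 0.0, 0.69]]
[[0.0, 0.0, 0.0], [0.0, 0.0, 0.0], [0.0, 0.0, 0.0], [-0.1, 0.0, 0.0], [0.0, 0.0, 0.0], [0.0, 0.0, 0.1], [0.0, 0.0, 0.0], [0.0, -0.1, 0.0], [0.0, 2.1, 0.0], [0.0, 2.1, 0.0]]
[[-2.77, 0.01, 0.58], [-2.78, 0.0, 0.49], [-2.8, 0.0, 0.39], [-2.82, 0.0, 0.28], [-2.82, 0.0, 0.18], [-2.83, 0.01, 0.08], [-2.83, 0.0, -0.02], [-2.82, 0.0, -0.13], [-2.78, 0.0, 0.66], [-2.8, 0.0, 0.51]]
[[0.0, 2.1, 0.0], [0.0, 2.0, 0.0], [0.0, 2.1, 0.0], [0.0, 2.1, 0.0], [0.0, 2.1, 0.0], [0.0, 2.1, 0.0], [0.0, 2.1, 0.0], [0.0, 2.0, 0.0], [0.0, 3.0, 0.0], [0.0, 3.0, 0.0]]
[[-2.83, 0.0, 0.36], [-2.85, 0.01, 0.22], [-2.85, 0.0, 0.06], [-2.85, 0.0, -0.08], [-1.97, 0.0, 0.55], [-1.98, 0.0, 0.51], [-1.98, 0.0, 0.48], [-2.0, 0.0, 0.46]]
[[0.0, 3.0, 0.0], [0.0, 3.0, 0.0], [0.0, 3.0, 0.0], [0.0, 3.0, 0.0], [0.0, 0.9, 0.0], [0.0, 0.9, 0.0], [0.0, 0.9, 0.0], [0.0, 0.8, 0.0]]
28 max 2.85 3.0 end [0.4290411  0.2995386  0.32501373]
```

Call:
{"name": "drive_tool", "arguments": {
  "offset": [
    [0,-1.55,0],
    [0,-1.56,0],
    [0,-1.55,0],
    [0,-1.55,0],
    [0,-1.56,0],
    [0,-1.55,0],
    [0,-1.55,0],
    [0,-1.56,0],
    [-2.72,0,0.79],
    [-2.74,0,0.69]
  ],
  "rotation": [
    [0,0,0],
    [0,0,0],
    [0,0,0],
    [-0.1,0,0],
    [0,0,0],
    [0,0,0.1],
    [0,0,0],
    [0,-0.1,0],
    [0,2.1,0],
    [0,2.1,0]
  ]
}}

```text
time: 24.6
tcp_pos: [0.525, -0.1552, 0.3254]
ee_rot: [[0.594, 0.001, 0.804], [-0.804, 0.001, 0.594], [-0.0, -1.0, 0.002]]
contact_force: [0.0, 0.8, -1.6]
finger_gap: 0.0231
```

Call:
{"name": "drive_tool", "arguments": {
  "offset": [
    [-2.77,0.01,0.58],
    [-2.78,0.0,0.49],
    [-2.8,0.0,0.39],
    [-2.82,0.0,0.28],
    [-2.82,0.0,0.18],
    [-2.83,0.01,0.08],
    [-2.83,0.0,-0.02],
    [-2.82,0.0,-0.13],
    [-2.78,0.0,0.66],
    [-2.8,0.0,0.51]
  ],
  "rotation": [
    [0,2.1,0],
    [0,2,0],
    [0,2.1,0],
    [0,2.1,0],
    [0,2.1,0],
    [0,2.1,0],
    [0,2.1,0],
    [0,2,0],
    [0,3,0],
    [0,3,0]
  ]
}}

```text
time: 25.43
tcp_pos: [0.4223, 0.1086, 0.3254]
ee_rot: [[0.241, 0.001, 0.97], [-0.97, -0.0, 0.241], [0.0, -1.0, 0.001]]
contact_force: [0.0, 0.4, -1.3]
finger_gap: 0.0229
```

Call:
{"name": "drive_tool", "arguments": {
  "offset": [
    [-2.83,0,0.36],
    [-2.85,0,0.22],
    [-2.85,0,0.06],
    [-2.85,0,-0.08],
    [-1.97,0,0.55],
    [-1.98,0,0.51],
    [-1.98,0,0.48],
    [-2,0,0.46],
    [0,0,0],
    [0,0,0]
  ],
  "rotation": [
    [0,3,0],
    [0,3,0],
    [0,3,0],
    [0,3,0],
    [0,0.9,0],
    [0,0.9,0],
    [0,0.9,0],
    [0,0.8,0],
    [0,0,0],
    [0,0,0]
  ]
}}

```text
time: 26.27
tcp_pos: [0.428, 0.3014, 0.3249]
ee_rot: [[-0.022, -0.001, 1.0], [-1.0, 0.001, -0.022], [-0.001, -1.0, -0.001]]
contact_force: [-0.2, -0.9, -1.7]
finger_gap: 0.0228
```

```bash
python3 -c "
from h import *
st();a=view('s18.png',(40,140,290,390),6)
b=cam('top');Z(b,(100,260,170,430),3,'t18.png',1.3)
plan([((.4290,.2995,.325),-1.5,1)])"
```

```text
t 26.27 p [0.428  0.3014 0.3249] yaw -1.24 down [-0.0012  0.0013 -1.    ] F [-0.22 -0.86 -1.73] M [0.017 0.025 0.008] gap 0.0228
t 26.27 p [0.428  0.3014 0.3249] yaw -1.24 down [-0.0012  0.0013 -1.    ] F [-0.22 -0.86 -1.73] M [0.017 0.025 0.008] gap 0.0228
[[0.0, 0.0, 0.06]]
[[0.0, 0.1, 0.0]]
1 max 0.06 0.1 end [0.42901569 0.29954366 0.32502242]
```

View pics/s18.png

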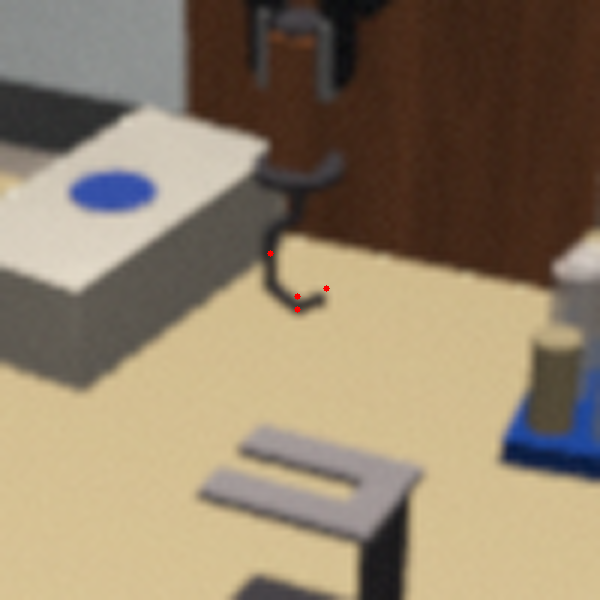

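View pics/t18.png

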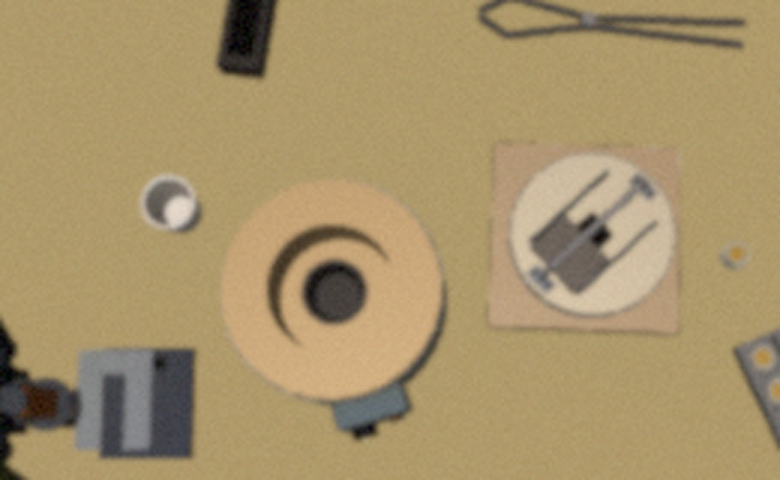

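Call:
{"name": "drive_tool", "arguments": {
  "offset": [
    [0,0.6,0.06],
    [0,1.2,0],
    [0,1.6,0],
    [0,1.6,0],
    [0,1.6,0],
    [0,1.2,0],
    [0,0.8,0],
    [0,0.6,0],
    [0,0,0],
    [0,0,0]
  ],
  "rotation": [
    [0,0.1,0],
    [0,0,0],
    [0,0,0],
    [0,0,0],
    [0,0,0],
    [0,0,0],
    [0,0,0],
    [0,0,0],
    [0,0,0],
    [0,0,0]
  ]
}}

```text
time: 27.2
tcp_pos: [0.4294, 0.2999, 0.2334]
ee_rot: [[-0.027, -0.0, 1.0], [-1.0, 0.001, -0.027], [-0.001, -1.0, -0.0]]
contact_force: [-0.0, 0.5, -1.0]
finger_gap: 0.0228
```

```bash
python3 -c "
from h import *
a=view('s19.png',(60,160,290,390),6);st()"
```

```text
t 27.2 p [0.4294 0.2999 0.2334] yaw -1.54 down [-1.e-04  6.e-04 -1.e+00] F [-0.04  0.52 -0.99] M [0.03  0.007 0.007] gap 0.0228
t 27.25 p [0.4295 0.3002 0.2337] yaw -1.53 down [ 4.0e-04  1.2e-03 -1.0e+00] F [ 0.67  0.68 -1.92] M [ 0.019 -0.026 -0.045] gap 0.0226
```

View pics/s19.png

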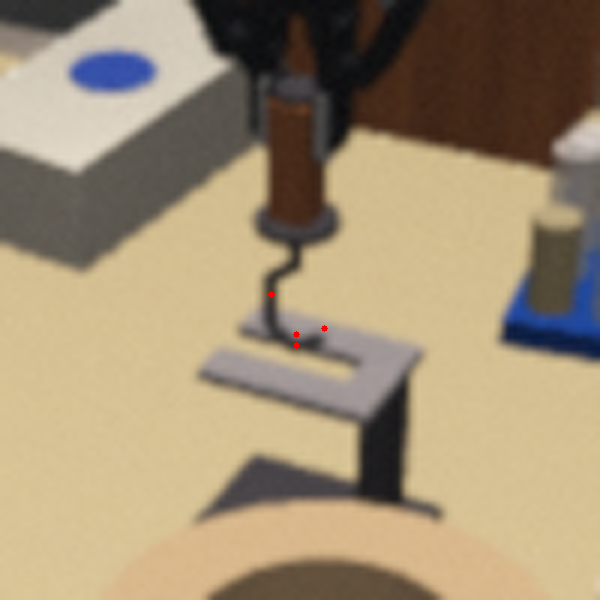

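Call:
{"name": "drive_tool", "arguments": {
  "offset": [
    [0.15,0,0],
    [0.15,0,0],
    [0,0.4,0],
    [0,0.6,0],
    [0,0.8,0],
    [0,0.8,0],
    [0,0.8,0],
    [0,0.6,0],
    [0,0.4,0],
    [0,0,0]
  ],
  "rotation": [
    [0,0,0],
    [0,0,0],
    [0,0,0],
    [0,0,0],
    [0,0,0],
    [0,0,0],
    [0,0,0],
    [0,0,0],
    [0,0,0],
    [0,0,0]
  ]
}}

```text
time: 28.08
tcp_pos: [0.4288, 0.2967, 0.188]
ee_rot: [[-0.026, -0.002, 1.0], [-1.0, -0.0, -0.026], [0.0, -1.0, -0.002]]
contact_force: [0.3, -0.6, -3.0]
finger_gap: 0.0229
```

```bash
python3 -c "
from h import *
a=view('s20.png',(60,160,290,390),6);st()"
```

```text
t 28.08 p [0.4288 0.2967 0.188 ] yaw -1.51 down [-1.9e-03 -3.0e-04 -1.0e+00] F [ 0.35 -0.55 -2.99] M [-0.016  0.014 -0.032] gap 0.0229
t 28.13 p [0.429  0.297  0.1887] yaw -1.5 down [-1.2e-03  2.0e-04 -1.0e+00] F [ 0.45 -1.12 -2.59] M [ 0.015 -0.017 -0.059] gap 0.0226
```

View pics/s20.png

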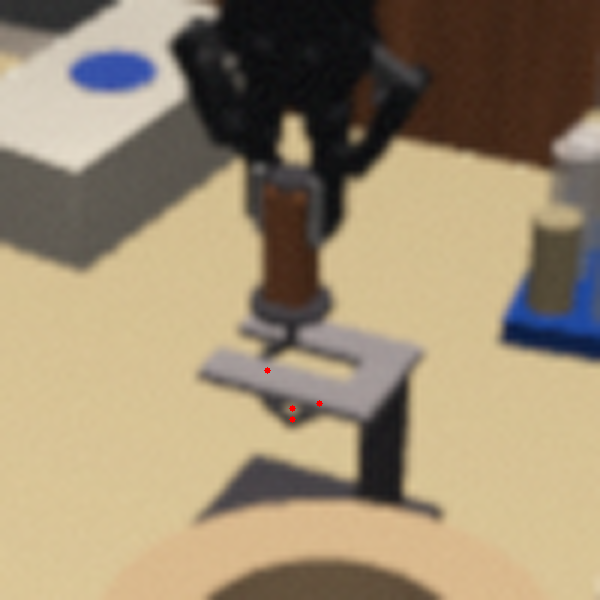

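Call:
{"name": "drive_tool", "arguments": {
  "offset": [
    [0,0.4,0],
    [0,0.6,0],
    [0,0.6,0],
    [0,0.5,0],
    [0,0.3,0],
    [0,0.2,0],
    [0,0.1,0],
    [0,0.08,0],
    [0,0.08,0],
    [0,0.08,0]
  ],
  "rotation": [
    [0,0,0],
    [0,0,0],
    [0,0,0],
    [0,0,0],
    [0,0,0],
    [0,0,0],
    [0,0,0],
    [0,0,0],
    [0,0,0],
    [0,0,0]
  ]
}}

```text
time: 28.97
tcp_pos: [0.4292, 0.2972, 0.1599]
ee_rot: [[-0.027, -0.0, 1.0], [-1.0, 0.001, -0.027], [-0.001, -1.0, -0.0]]
contact_force: [-0.1, 0.2, -1.0]
finger_gap: 0.0227
```

```bash
python3 -c "
from h import *
st();arm.read_camera('scene');st();arm.read_camera('scene');st()"
```

```text
t 28.97 p [0.4292 0.2972 0.1599] yaw -1.52 down [-0.e+00  8.e-04 -1.e+00] F [-0.15  0.21 -1.01] M [ 0.028 -0.017 -0.008] gap 0.0227
t 29.02 p [0.4292 0.2971 0.1597] yaw -1.52 down [-2.e-04  6.e-04 -1.e+00] F [ 1.07  0.69 -1.25] M [ 0.004 -0.003  0.045] gap 0.0229
t 29.07 p [0.4292 0.2971 0.1598] yaw -1.52 down [-3.e-04  6.e-04 -1.e+00] F [ 0.89 -0.15 -2.45] M [ 0.04  -0.046 -0.021] gap 0.0229
```

Call:
{"name": "drive_tool", "arguments": {
  "offset": [
    [0,0.04,0],
    [0,0.04,0],
    [0,0.04,0],
    [0,0.04,0],
    [0,0.04,0],
    [0,0.04,0],
    [0,0,0],
    [0,0,0],
    [0,0,0],
    [0,0,0]
  ],
  "rotation": [
    [0,0,0],
    [0,0,0],
    [0,0,0],
    [0,0,0],
    [0,0,0],
    [0,0,0],
    [0,0,0],
    [0,0,0],
    [0,0,0],
    [0,0,0]
  ]
}}

```text
time: 29.9
tcp_pos: [0.4292, 0.2972, 0.1577]
ee_rot: [[-0.027, 0.0, 1.0], [-1.0, 0.001, -0.027], [-0.001, -1.0, 0.0]]
contact_force: [-0.9, -1.9, 6.5]
finger_gap: 0.0226
```

```bash
python3 -c "
from h import *
st();arm.read_camera('scene');st();arm.read_camera('scene');st();view('s21.png',(60,160,290,390),6)"
```

```text
t 29.9 p [0.4292 0.2972 0.1577] yaw -1.52 down [ 1.e-04  6.e-04 -1.e+00] F [-0.9  -1.89  6.5 ] M [-0.381  0.356 -0.008] gap 0.0226
t 29.95 p [0.4292 0.2972 0.1577] yaw -1.52 down [ 1.e-04  6.e-04 -1.e+00] F [-1.16 -1.88  5.55] M [-0.425  0.369 -0.027] gap 0.0229
t 30.0 p [0.4292 0.2971 0.1577] yaw -1.52 down [ 1.e-04  6.e-04 -1.e+00] F [-1.32 -1.28  5.28] M [-0.393  0.374 -0.021] gap 0.0229
t 30.0 p [0.4292 0.2971 0.1577] yaw -1.52 down [ 1.e-04  6.e-04 -1.e+00] F [-1.32 -1.28  5.28] M [-0.393  0.374 -0.021] gap 0.0229
```

View pics/s21.png

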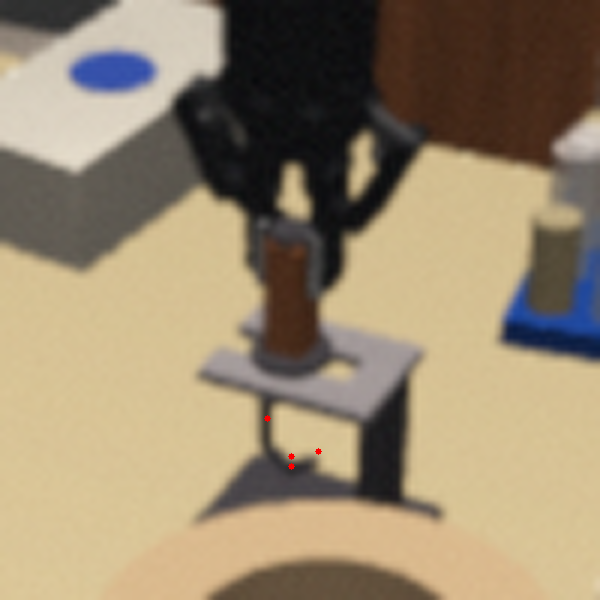

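Call:
{"name": "drive_tool", "arguments": {
  "offset": [
    [0,-0.05,0],
    [0,0,0],
    [0,0,0],
    [0,0,0],
    [0,0,0],
    [0,0,0],
    [0,0,0],
    [0,0,0],
    [0,0,0],
    [0,0,0]
  ],
  "rotation": [
    [0,0,0],
    [0,0,0],
    [0,0,0],
    [0,0,0],
    [0,0,0],
    [0,0,0],
    [0,0,0],
    [0,0,0],
    [0,0,0],
    [0,0,0]
  ],
  "jaw": -1
}}

```text
time: 30.88
tcp_pos: [0.4292, 0.2971, 0.1579]
ee_rot: [[-0.027, -0.0, 1.0], [-1.0, 0.001, -0.027], [-0.001, -1.0, -0.0]]
contact_force: [-0.8, -0.7, -0.1]
finger_gap: 0.0852
```

Call:
{"name": "drive_tool", "arguments": {
  "offset": [
    [0,0,0],
    [0,0,0],
    [0,-0.5,0],
    [0,-1,0],
    [0,-1.5,0],
    [0,-2,0],
    [0,-2,0],
    [0,-2,0],
    [0,-2,0],
    [0,-2,0]
  ],
  "rotation": [
    [0,0,0],
    [0,0,0],
    [0,0,0],
    [0,0,0],
    [0,0,0],
    [0,0,0],
    [0,0,0],
    [0,0,0],
    [0,0,0],
    [0,0,0]
  ]
}}

```text
time: 31.72
tcp_pos: [0.4289, 0.2971, 0.2899]
ee_rot: [[-0.026, 0.0, 1.0], [-1.0, 0.001, -0.026], [-0.001, -1.0, 0.0]]
contact_force: [-0.9, 0.0, -0.4]
finger_gap: 0.0853
```

Call:
{"name": "drive_tool", "arguments": {
  "offset": [
    [0,0,0],
    [0,0,0],
    [0,0,0],
    [0,0,0],
    [0,0,0],
    [0,0,0],
    [0,0,0],
    [0,0,0],
    [0,0,0],
    [0,0,0]
  ],
  "rotation": [
    [0,0,0],
    [0,0,0],
    [0,0,0],
    [0,0,0],
    [0,0,0],
    [0,0,0],
    [0,0,0],
    [0,0,0],
    [0,0,0],
    [0,0,0]
  ]
}}

```text
time: 32.55
tcp_pos: [0.4292, 0.297, 0.2878]
ee_rot: [[-0.026, -0.0, 1.0], [-1.0, 0.001, -0.026], [-0.001, -1.0, -0.001]]
contact_force: [-1.0, 0.5, 0.5]
finger_gap: 0.0857
```

```bash
python3 -c "
from h import *
st();a=cam('scene');b=cam('top');Z(a,(60,160,290,390),6,'s22.png');Z(b,(100,260,170,450),2.8,'t22.png');Z(a,(170,320,240,400),4,'s22b.png')
np.set_printoptions(precision=4,suppress=True)
for P,n in((a,'s'),(b,'t')):
  for q,z in (('lifter_grip',.16),('stand_slot',.118),('lid_vent',.07),('rest_top',.04)):
    r=arm.mark_of(P,q)
    if r: print(n,q,round(r[0]['conf'],2),atz(P,px(r[0]['xy']),z))
"
```

```text
t 32.55 p [0.4292 0.297  0.2878] yaw -1.52 down [-5.e-04  5.e-04 -1.e+00] F [-0.95  0.48  0.54] M [ 0.015 -0.033 -0.053] gap 0.0857
s lifter_grip 0.85 [0.4179 0.305  0.16  ]
s stand_slot 0.82 [0.4282 0.2986 0.118 ]
s lid_vent 0.65 [ 0.5902 -0.1898  0.07  ]
s rest_top 0.49 [0.5053 0.1591 0.04  ]
t lifter_grip 0.63 [0.4281 0.2916 0.16  ]
t stand_slot 0.87 [0.4311 0.301  0.118 ]
t lid_vent 0.9 [ 0.6049 -0.188   0.07  ]
```

View pics/s22.png

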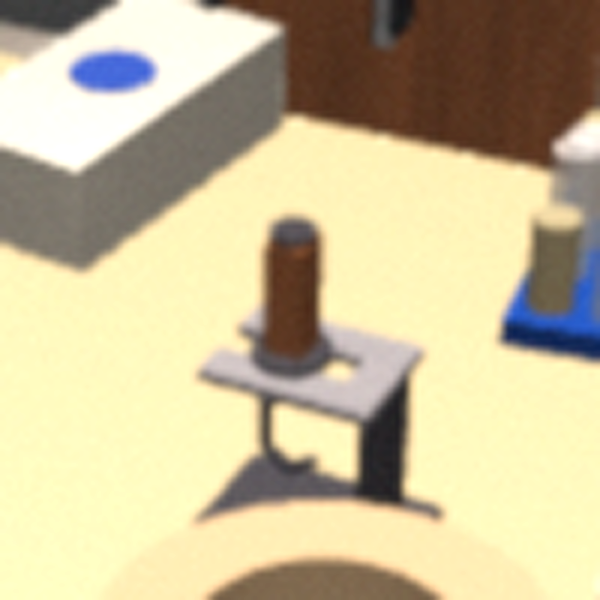

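View pics/t22.png

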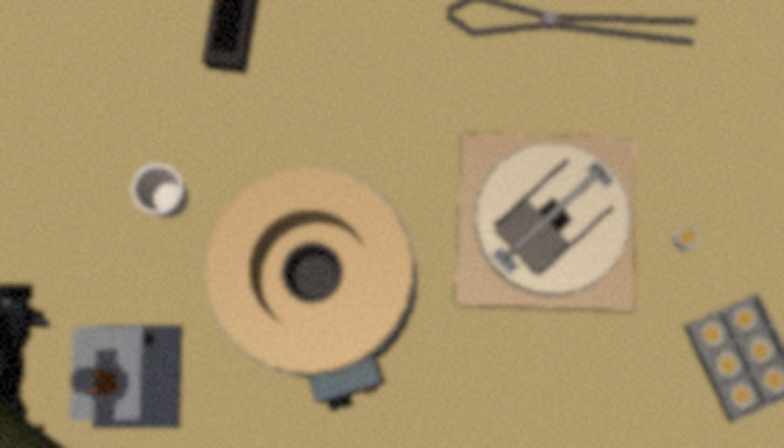

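View pics/s22b.png

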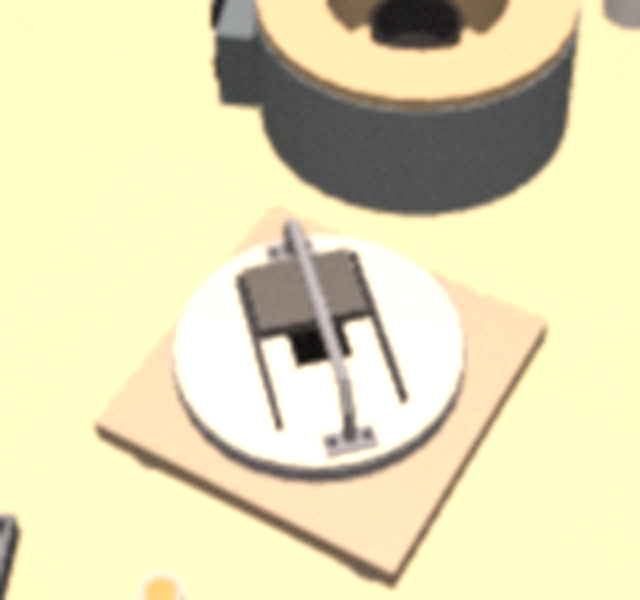

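The lifter hangs upright in the slot with its grip top at (293,228) in the crop. The lid lies flat and well inside the shelf, and the bystanders have not moved. I'm handing it in.

```bash
python3 -c "
from h import *
print(arm.sign_off())"
```

```text
the job is handed in; nothing more can be done
None
```

The lid is on the kiln shelf and the lifter hangs back in its stand. I handed the job in at about 33 s of the 72 s allowed; the hand-in reports no verdict.

- **Lifter:** I gripped it by its wooden grip and lifted it straight up out of the stand. I later lowered it back through the slot until the collar took the load at the same height as before, then released it.
- **Balance:** I first hooked the loop about 16–17 mm from its middle, towards the vent plate. At a 4 mm lift the lid tipped about 2.9°, plate side low. I let it down, moved the hook 2.5 mm towards that side and tried again. It then hung free at about 0.6° tilt.
- **Carry and set-down:** I carried the lid slowly and lowered it in small steps. The load went off the hook at set-down, and I backed the hook out without disturbing the lid.

**Last checks:**
- The lid lies flat and well inside the shelf, roughly 10 mm or less from its centre by the pictures.
- The lifter hangs upright at the hanging place with the gripper open and well clear.
- The crucible, coin stack and tray look unmoved.

**Checks that disagreed:**
- The point networks were inconsistent in the last pictures. They put the lifter's grip up to about 14 mm apart between the two cameras.
- One rest_top report, at low confidence, was plainly wrong. I relied on the pictures and the measured arm poses instead.
- I measured the tilt only during the test lifts on the kiln. While carrying the lid I judged its level by eye from two pictures.

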